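# Take the depth of a kitchen bin with a locking depth gauge

## Robot

A 6-joint arm with a two-finger parallel gripper is mounted at the origin on the work surface. World frame = base frame: x ahead of the robot, y to its left, z up, the work surface at z = 0. Lengths are in m, angles in degrees, forces in N, time in s.
With the tool pointing down it reaches from about 0.25 to 0.725 m from the base axis. Payload 9.7 kg.
Tool frame: the origin (TCP) lies on the centre line of the jaws, within the pads' length; the fingertips stand 22 mm ahead of it and the grasp point (between the pads) lies 3 mm ahead of it; z points along the fingers, y is the direction in which the jaws open and shut (so a half turn about z gives the same grasp; the last joint's range is limited). The gripper opens to 85 mm and grips with 20 to 120 N. Pads are 22 mm wide; open, the fingers measure 114 mm over their backs; the gripper's body (76 mm by 85 mm) begins 54 mm behind the grasp point. The pads swing forward as they close: fully open they stand 13 mm farther back than shut.
Start: joints at [-72.479, 4.979, 10.078, 95.1, 0, 90], TCP at [0.166, -0.524, 0.229] pointing down, gripper open.
Joint ranges: [-179.16, 179.16], [-48.56, 103.87], [-65.8, 70.77], [-126.05, 130.52], [-82.76, 87.17], [-180, 180]. Speed limits (degrees/s): [127.2, 127.2, 147.25, 180, 180, 180].

## Interface

Orientations are given as [roll, pitch, yaw] about the fixed x, y, z axes, in that order (R = Rz(yaw) Ry(pitch) Rx(roll)).
In Python, from workcell import get_obs, camera, camera_params, job_done gives the robot as it stands.
- The arm moves only by the tool servo_tool, never from a script. Its argument "steps" is a list of rows, each an object of numbers: "x", "y", "z": the shift along the world's x, y, z in mm; "yaw": the turn about the world's z in degrees. A call has 1 to 12 rows; each row is the pose to reach, as a shift and turn from the pose measured when the call began; what a row does not reach only later rows make up. A row lasts 1/8 s, in which the tool goes at most 62.5 mm and 10.7 degrees, less where a joint would pass 70% of its speed; a pose out of reach is approached as far as the arm can. A call with a gripper value outside its range is refused whole. "grip" is the finger opening in mm, from 0 to 85.4, set as the call begins (left out, the last holds). The fingers move at their own pace and stop on an object; "grip_force" is the grip in N (left out, the last holds). Time passes only in rows, so rows that repeat a pose let the fingers close. It gives the time, the measured TCP pose, the force and the opening at its end, in the units of the state.
- get_obs(): the state, without advancing time (a new reading comes with each control period).
- camera(name): name is "scene" or "top" or "wrist"; returns (picture, depth): 420x560x3 uint8, red, green, blue; 420x560 float32, m along the optical axis (not along the pixel's ray), 0 where there is no reading.
- camera_params(name): a dict with "intrinsics" (3x3 intrinsics, pixels), "rvec" (rotation vector, rad) and "tvec" (3), from world to camera coordinates, as OpenCV has them; the wrist camera has in their place "hand_eye" (4x4, takes a point from camera to tool coordinates, whose origin is the TCP and whose axes are the flange's). Camera axes: x right, y down, z forward; pixel columns grow to the right and rows downward; lengths in m; the calibration is good to about 2 mm. A picture is of the moment at which its call begins: read the wrist's pose just before it. camera_params takes no time and is no camera call.
- job_done(): hands the job in, once; it reports no verdict.
The state is a dict: "time": time; "q": joint angles; "qd": joint speeds; "joint_efforts": joint torques, N m; "ee_pos": TCP position; "tcp_rot": TCP orientation; "wrist_force": force on the tool from outside, world axes, zero at the start; "torque": the same for the moment, N m; "opening": finger opening in m.
Only numpy, scipy, OpenCV 4.12 (cv2) and the standard library are available. Lean on these libraries where they do the work, as an engineer would, in place of code of your own. Each camera call takes 0.05 s, during which the arm holds its last target.

## Task

Take the depth of the white plastic bin with the depth gauge: set the gauge's beam across the bin's rim, lower the probe until it touches the raised floor inside, and lock it there by pressing the lever down flat. Then, without losing the setting, move the locked gauge to the wooden reading stand, leave it resting squarely across the two uprights with the probe hanging between them, and let go. Leave the other things on the counter where they are.

Things in the scene. Friction and masses are not known exactly. Their poses are not given: they have to be found in the camera images.
- gauge: Depth gauge, 0.47 kg. Its foot is an aluminium beam 180 mm long (y), 40 wide (x), 20 thick; origin at the centre of the beam's underside, on which it stands, z up. A 12 mm square steel probe slides vertically through its centre, black knob on top; the lock lever is over the +y half. Lifted by the knob unlocked, the probe first slides up to its stop, then carries the beam level.
- probe (a joint): How far the probe's lower end sticks out below the beam's underside, m: 0 (flush, the start) to 0.100. Slides with about 1.4 N friction, so it stays where it is left; when locked it holds over 10 N.
- knob (a point): Centre of the black knob, a block 28 x 28 mm and 36 mm tall, sides parallel to the beam's; fixed to the probe, 162 mm above the probe's lower end. At full extension 12 mm of free height remain between the knob and the metalwork below it.
- probe_tip (a point): Centre of the probe's lower end.
- lever (a joint): Angle of the lock lever, rad: 0 raised (52 degrees up, unlocked) to 0.90 flat along the beam (locked). Pivot: along the gauge's x at y = 40 mm, 37 mm above the beam's underside. Pressing its end down takes 3 to 8 N; from 0.75 rad on a pad meets the probe and clamps it, fully at the flat stop. It stays where it is left.
- lever_end (a point): Top face of the lever's broad end (26 x 26 mm), 60 mm from the pivot. With the lever flat it lies at gauge y = 100 mm, 41.5 mm above the beam's underside; raised, at y = 74 mm, 87 mm above.
- bin: White plastic open bin, fixed: 170 mm along x, 130 mm along y (142 mm over the rim lip), 120 mm tall, walls 6 mm; origin at the centre of its underside. The beam should lie across it along its y axis, so that both ends stand out over the rim.
- bin_rim (a point): Centre of the bin's mouth, at the height of the rim (120 mm).
- floor_top (a point): Centre of the flat raised floor inside the bin (156 x 116 mm). It lies 60 to 95 mm below the rim, different each time.
- stand: Wooden reading stand, fixed: two uprights 16 mm thick and 70 mm deep (x), centred at y = -60 and +60 mm, 120 mm tall, on a base 90 x 150 x 10 mm; origin at the centre of its underside. A scale plate, top at 105 mm, stands between them at x = +37 mm. The beam rests across the uprights' tops along the stand's y axis, centred.
- stand_top (a point): Point midway between the tops of the two uprights, 120 mm up.
- marker_a: A silver permanent marker, 138 mm long, 15 mm thick, lying on the counter. Not needed; leave it alone. Origin: centre of its underside.
- marker_b: Another such silver marker, 138 x 15 x 15 mm, lying. Not needed; leave it alone. Origin: centre of its underside.
- highlighter: An orange highlighter, 125 mm long, 18 mm thick, lying. Not needed; leave it alone. Origin: centre of its underside.
- jar: A closed glass jar with a steel twist cap, 72 mm across, 110 mm tall, upright. Not needed; leave it alone. Origin: centre of its underside.
- mug: A white mug, 80 mm across, 92 mm tall. Not needed; leave it alone. Origin: centre of its underside.
- tin: A plain steel tin, 90 mm across, 120 mm tall. Not needed; leave it alone. Origin: centre of its underside.
- tape_gun: A chrome packing-tape gun, 200 mm long, 95 mm tall. Not needed; leave it alone. Origin: centre of its underside.
Not all that is in view belongs to the job. Several things look just like the gauge: the one meant starts nearest to the robot's base.

How it is judged:
By the outcome, as a careful person would: the job done as asked, in the order asked, and still so for the second after the job is handed in, with the robot touching nothing.
It also fails if it takes over 64 s, if anything falls off the work surface, if the arm or the gripper's body presses on something with over 40 N, if the wrist force passes 120 N, or if a joint passes its speed limit or range.

## Working session

There is one attempt and no reset: what is moved stays moved. The work goes in short steps, Python scripts to look and compute and a tool call to move; the robot and the scene stay as the last step left them, time stands still between calls to the robot, and variables do not carry over. Pictures are saved under pics/ and viewed, and the job is handed in when it is done.

Besides the shell and the picture viewer there is one more tool, called after "Request:" in YAML: its name, and indented under it one key for each argument. servo_tool: Moves the arm, as the interface text tells. Its arguments: {"type":"object","properties":{"steps":{"type":"array"},"grip":{"type":"number"},"grip_force":{"type":"number"}},"required":["steps"]}

```bash
mkdir -p pics; ls; python3 - <<'E'
from workcell import *
import cv2,numpy as np
o=get_obs();print(o)
for n in ("scene","top","wrist"):
    p,d=camera(n); cv2.imwrite(f"pics/{n}0.png",p[:,:,::-1]); np.savez(f"{n}0.npz",p=p,d=d)
    print(n,camera_params(n),d.min(),d.max())
E
```

```text
pics
{'time': 0.0, 'q': array([-7.24781003e+01,  5.01289458e+00,  1.00348252e+01,  9.51013713e+01,
        1.81931777e-03,  9.00017365e+01]), 'qd': array([-0.00679323, -0.05680975, -0.04160703,  0.01979716, -0.01094107,
       -0.00323993]), 'joint_efforts': array([ 4.00855439e-03, -5.20401299e+01,  4.64790416e+01,  1.68010883e-02,
        2.52598475e-04, -2.98403414e-06]), 'ee_pos': array([ 0.16552452, -0.52424755,  0.2280692 ]), 'tcp_rot': array([-1.79920559e+02, -1.81690837e-03,  1.75201607e+01]), 'wrist_force': array([ 0.24020703,  0.2850829 , -0.3868303 ]), 'torque': array([-0.02787846, -0.01116946,  0.04367654]), 'opening': 0.08548644968128848}
scene {'intrinsics': array([[507.75694122,   0.        , 286.96579018],
       [  0.        , 507.75694122, 202.13270556],
       [  0.        ,   0.        ,   1.        ]]), 'rvec': array([ 1.2626647 ,  2.06550148, -1.11204031]), 'tvec': array([ 0.17542978, -0.18279465,  1.93952493])} 0.0 3.9998085
top {'intrinsics': array([[425.89216641,   0.        , 276.77914648],
       [  0.        , 425.89216641, 205.38091795],
       [  0.        ,   0.        ,   1.        ]]), 'rvec': array([ 2.14647179, -2.14983803,  0.13743056]), 'tvec': array([0.10125715, 0.56020543, 1.13505422])} 0.0 2.1346793
wrist {'intrinsics': array([[296.46713424,   0.        , 281.14628603],
       [  0.        , 296.46713424, 204.89021536],
       [  0.        ,   0.        ,   1.        ]]), 'hand_eye': array([[-1.22125571e-03, -9.53348740e-01, -3.01868662e-01,
         7.75327644e-02],
       [ 9.99998606e-01, -1.50798537e-03,  7.16808216e-04,
        -5.90037852e-04],
       [-1.13858173e-03, -3.01867366e-01,  9.53349252e-01,
        -1.45542749e-01],
       [ 0.00000000e+00,  0.00000000e+00,  0.00000000e+00,
         1.00000000e+00]])} 0.0 0.78326625
```

View pics/scene0.png

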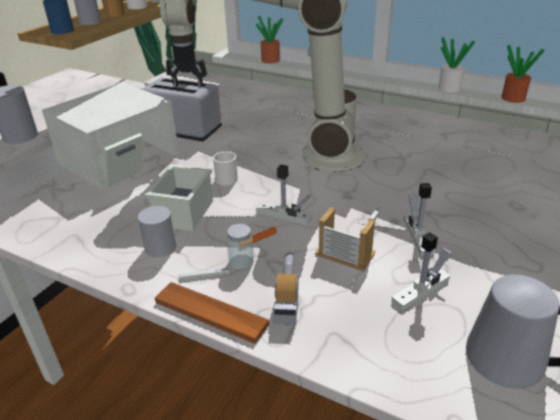

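View pics/top0.png

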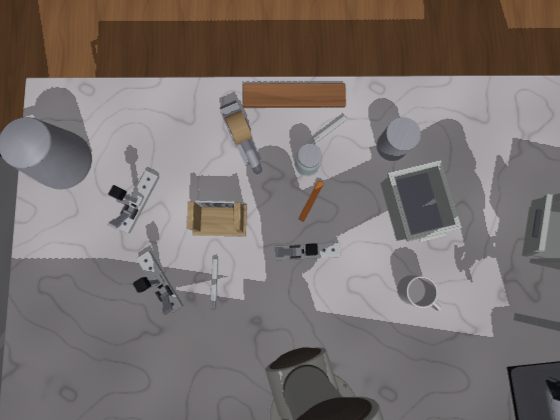

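View pics/wrist0.png

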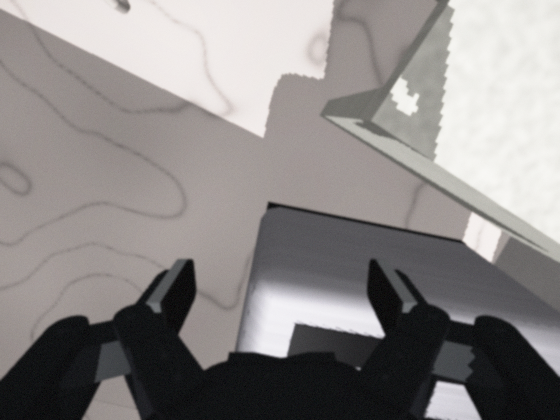

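Top view: three gauges, with knobs at (312,249), (142,285) and (118,192). The bin is at (422,202), the stand at (217,218), and the base at about (310,385). Next I'll measure.

```bash
cat > h.py <<'E'
import numpy as np,cv2
from scipy.spatial.transform import Rotation as Ro
from workcell import *
def ext(n,pose=None):
    c=camera_params(n);K=c["intrinsics"]
    if n!="wrist":
        R=cv2.Rodrigues(c["rvec"])[0];t=c["tvec"];return K,R.T,-R.T@t
    p,r=pose;Rw=Ro.from_euler("xyz",r,degrees=True).as_matrix();H=c["hand_eye"]
    return K,Rw@H[:3,:3],Rw@H[:3,3]+p
def cloud(d,e):
    K,R,t=e;v,u=np.mgrid[:d.shape[0],:d.shape[1]]
    P=np.stack([(u-K[0,2])/K[0,0]*d,(v-K[1,2])/K[1,1]*d,d],-1)
    W=P@R.T+t;W[d==0]=np.nan;return W
def ray(u,v,z,e):
    K,R,t=e;r=R@np.array([(u-K[0,2])/K[0,0],(v-K[1,2])/K[1,1],1]);return t+r*(z-t[2])/r[2]
def proj(P,e):
    K,R,t=e;c=(np.asarray(P)-t)@R;return c[...,:2]/c[...,2:]*[K[0,0],K[1,1]]+[K[0,2],K[1,2]]
E
python3 - <<'E'
from h import *
z=np.load("top0.npz");e=ext("top");W=cloud(z["d"],e)
np.set_printoptions(precision=4,suppress=True)
for n,(u,v) in dict(g1=(312,249),g1l=(282,252),g1r=(335,252),g2=(142,285),g3=(118,192),bin=(422,202),floor=(415,200),stand=(217,218),base=(310,385),counter=(300,300),mug=(420,290),jar=(308,158),up1=(192,215),up2=(243,216)).items(): print(n,W[v,u])
print(e[2])
p=z["p"][120:330,180:480];cv2.imwrite("pics/topcrop.png",cv2.resize(p[:,:,::-1],None,fx=2.6,fy=2.6,interpolation=cv2.INTER_CUBIC))
z=np.load("scene0.npz");p=z["p"][140:300,120:400];cv2.imwrite("pics/scenecrop.png",cv2.resize(p[:,:,::-1],None,fx=2.8,fy=2.8,interpolation=cv2.INTER_CUBIC))
E
```

```text
g1 [0.436  0.0155 0.1798]
g1l [0.4316 0.0865 0.0785]
g1r [ 0.433  -0.0599  0.0183]
g2 [0.3518 0.4181 0.1806]
g3 [0.5753 0.4872 0.1773]
bin [ 0.5689 -0.2992  0.0381]
floor [ 0.5746 -0.2803  0.038 ]
stand [0.5286 0.2686 0.0111]
base [0.1833 0.0379 0.3903]
counter [ 0.3015  0.0367 -0.0037]
mug [ 0.329  -0.2932  0.0056]
jar [0.6745 0.0182 0.1156]
up1 [0.5243 0.3156 0.1249]
up2 [0.5336 0.1951 0.0162]
[0.4025 0.092  1.2008]
```

View pics/topcrop.png

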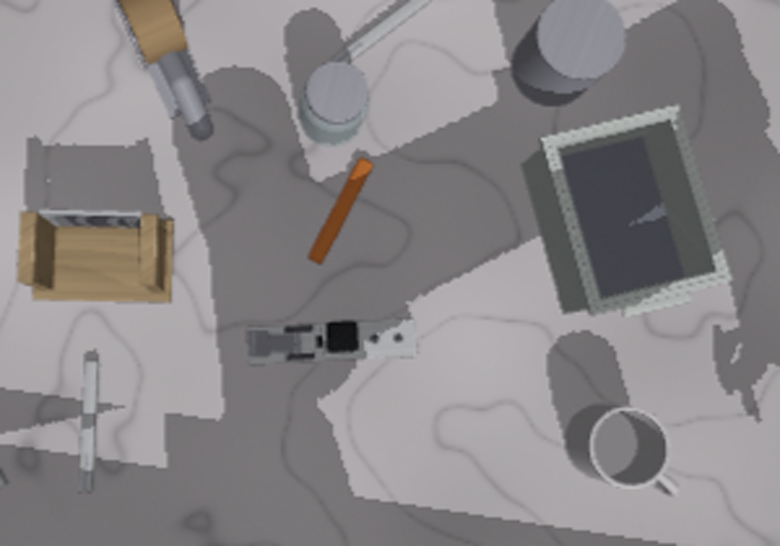

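View pics/scenecrop.png

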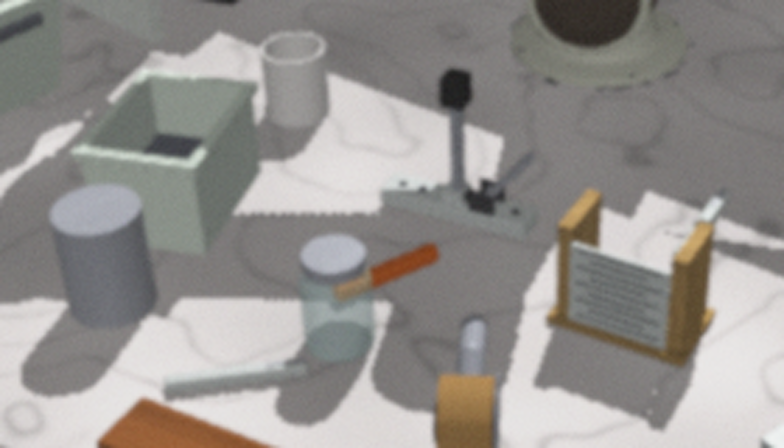

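```bash
python3 - <<'E'
from h import *
np.set_printoptions(precision=4,suppress=True)
z=np.load("top0.npz");e=ext("top");W=cloud(z["d"],e);p=z["p"].astype(int)
hsv=cv2.cvtColor(z["p"],cv2.COLOR_RGB2HSV)
U,V=np.meshgrid(np.arange(560),np.arange(420))
def rect(m,zz,name):
    c,_=cv2.findContours(m.astype(np.uint8),cv2.RETR_EXTERNAL,cv2.CHAIN_APPROX_NONE)
    c=max(c,key=cv2.contourArea)[:,0,:]
    w=np.array([ray(a,b,zz,e)[:2] for a,b in c])
    r=cv2.minAreaRect((w*1000).astype(np.float32));print(name,r,len(c))
roi=lambda a,b,c,d:(U>=a)&(U<b)&(V>=c)&(V<d)
rect(roi(290,330,235,265)&(p.sum(-1)<90)&(W[...,2]>.15),.18,"knob")
# bin rim by depth
m=roi(370,470,140,260)&(np.abs(W[...,2]-.12)<.02);rect(m,.12,"rim")
print("rim z",np.median(W[m][:,2]), "floor z",np.median(W[185:215,405:430,2]), np.std(W[185:215,405:430,2]))
m=roi(180,215,190,250)&(np.abs(W[...,2]-.12)<.015);rect(m,.12,"upL");print(np.nanmean(W[m],0))
m=roi(225,255,190,250)&(np.abs(W[...,2]-.12)<.015);rect(m,.12,"upR");print(np.nanmean(W[m],0))
m=roi(255,345,235,265)&(np.abs(W[...,2]-.02)<.009)&(hsv[...,2]>110);rect(m,.02,"beam")
E
```

```text
knob ((435.9975280761719, 17.847970962524414), (24.058494567871094, 23.73457145690918), 89.91985321044922) 37
rim ((558.1983032226562, -276.14984130859375), (190.854248046875, 144.5038299560547), 13.704046249389648) 247
rim z 0.11833109891869142 floor z nan nan
upL ((526.30419921875, 309.11260986328125), (43.47344207763672, 70.26560974121094), 88.86091613769531) 86
[0.5293 0.3196 0.1172]
upR ((523.5517578125, 204.04954528808594), (69.61837005615234, 20.539419174194336), 0.6049816012382507) 67
[0.5253 0.2035 0.1185]
beam ((437.27032470703125, -11.920185089111328), (38.81526184082031, 120.2354507446289), 2.401892900466919) 138
```

Request:
servo_tool:
  steps:
    - {"x":0,"y":0,"z":50,"yaw":0}
    - {"x":30,"y":30,"z":100,"yaw":10}
    - {"x":70,"y":70,"z":120,"yaw":20}
    - {"x":110,"y":110,"z":120,"yaw":30}
    - {"x":160,"y":150,"z":120,"yaw":40}
    - {"x":210,"y":190,"z":120,"yaw":50}
    - {"x":260,"y":220,"z":120,"yaw":60}
    - {"x":320,"y":250,"z":120,"yaw":72}
    - {"x":350,"y":254,"z":120,"yaw":80}
    - {"x":350,"y":254,"z":120,"yaw":86}
    - {"x":350,"y":254,"z":120,"yaw":86}

```text
time: 1.52
ee_pos: [0.5159, -0.2701, 0.3476]
tcp_rot: [-179.9, -0.0, 103.5]
wrist_force: [-0.0, -0.5, 0.3]
opening: 0.0857
```

```bash
cat > shot.py <<'E'
import sys
from h import *
n=sys.argv[1];o=get_obs();p,d=camera("wrist")
np.savez(f"{n}.npz",p=p,d=d,pos=o["ee_pos"],rot=o["tcp_rot"]);cv2.imwrite(f"pics/{n}.png",p[:,:,::-1])
print(o["time"],o["ee_pos"],o["tcp_rot"],o["q"],o["wrist_force"])
E
python3 shot.py w1
```

```text
1.525 [ 0.51586061 -0.27009562  0.34761682] [-1.79892400e+02 -4.12370676e-02  1.03513001e+02] [-2.76161624e+01  1.50364179e+01  3.53184978e+01  1.10390252e+02
 -3.97140763e-02  4.88708350e+01] [-0.02211867 -0.48227216  0.30360537]
```

View pics/w1.png

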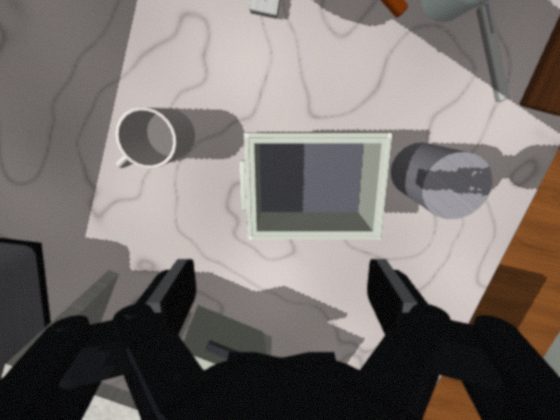

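```bash
python3 - <<'E'
from h import *
np.set_printoptions(precision=4,suppress=True)
z=np.load("w1.npz");e=ext("wrist",(z["pos"],z["rot"]));W=cloud(z["d"],e)
p=z["p"]
cv2.imwrite("pics/w1c.png",cv2.resize(p[115:260,230:410,::-1],None,fx=4,fy=4,interpolation=cv2.INTER_CUBIC))
m=(np.abs(W[...,2]-.12)<.008);m[:, :225]=0;m[:,400:]=0;m[:120]=0;m[250:]=0
m=cv2.morphologyEx(m.astype(np.uint8),cv2.MORPH_OPEN,np.ones((2,2)))
print("rim z",np.median(W[m>0][:,2]))
c,_=cv2.findContours(m,cv2.RETR_EXTERNAL,cv2.CHAIN_APPROX_NONE)
c=max(c,key=cv2.contourArea)[:,0,:]; print(cv2.boundingRect(c))
w=np.array([ray(a,b,.12,e)[:2] for a,b in c])
print(cv2.minAreaRect((w*1000).astype(np.float32)))
f=W[160:205,275:355];print("floor",np.nanmean(f,(0,1)),np.nanstd(f[...,2]))
print(np.nanmedian(W[270:275,230:350,2]), np.nanmedian(W[30:120,300:380,2]))
cv2.imwrite("pics/rimmask.png",m*255)
E
```

```text
rim z nan
(245, 133, 148, 107)
((565.394775390625, -277.6861572265625), (182.15509033203125, 141.5840606689453), 13.479827880859375)
floor [ 0.5727 -0.2856  0.0417] 0.0008456340150965196
0.000550301562472294 0.0002599861345335408
```

View pics/w1c.png

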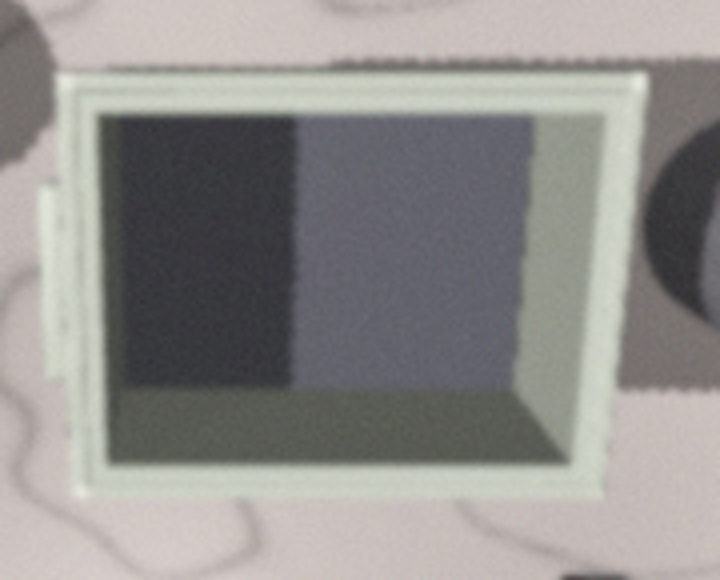

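View pics/rimmask.png

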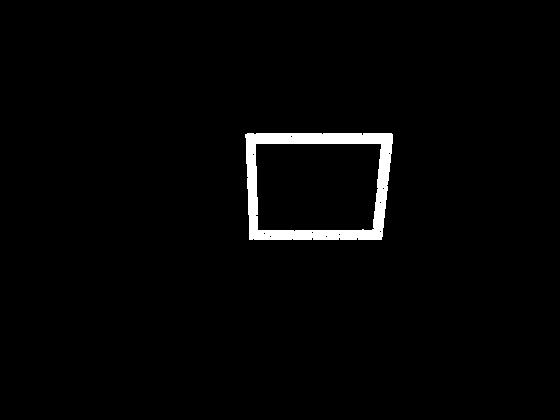

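Rim mouth centre is (0.565,-0.278) with yaw 13.5°, and the floor is at z≈0.042, about 78 mm deep. The rim measures 182×142, which fits the text. Next I go over the gauge.

Request:
servo_tool:
  steps:
    - {"x":-15,"y":50,"z":0,"yaw":-3}
    - {"x":-30,"y":110,"z":0,"yaw":-6}
    - {"x":-50,"y":170,"z":0,"yaw":-9}
    - {"x":-70,"y":230,"z":0,"yaw":-13}
    - {"x":-80,"y":285,"z":-20,"yaw":-13.5}
    - {"x":-80,"y":285,"z":-20,"yaw":-13.5}
    - {"x":-80,"y":285,"z":-20,"yaw":-13.5}

```text
time: 2.45
ee_pos: [0.4353, 0.0143, 0.3285]
tcp_rot: [-180.0, -0.0, 89.8]
wrist_force: [0.1, -0.0, 0.9]
opening: 0.0853
```

```bash
python3 shot.py w2
```

```text
2.45 [0.43525914 0.0143305  0.3284855 ] [-1.79970098e+02 -4.45902468e-03  8.98267805e+01] [ 1.88207913e+00 -6.96817670e+00  9.68807042e+00  1.06685970e+02
  5.52857434e-03  9.20552961e+01] [ 0.13833191 -0.00127597  0.89919441]
```

View pics/w2.png

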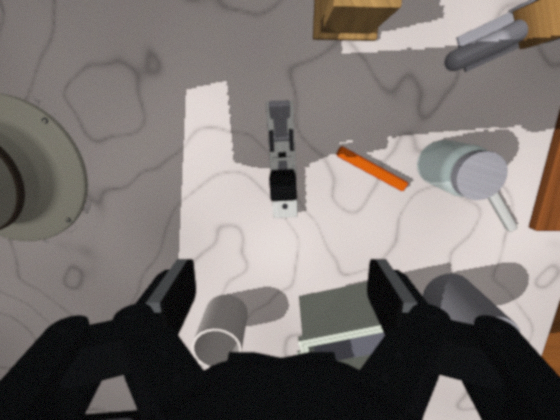

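```bash
python3 - <<'E'
from h import *
np.set_printoptions(precision=4,suppress=True)
z=np.load("w2.npz");e=ext("wrist",(z["pos"],z["rot"]));W=cloud(z["d"],e);p=z["p"]
cv2.imwrite("pics/w2c.png",cv2.resize(p[95:225,240:330,::-1],None,fx=4.5,fy=4.5,interpolation=cv2.INTER_CUBIC))
U,V=np.meshgrid(np.arange(560),np.arange(420));roi=(U>255)&(U<310)&(V>95)&(V<225)
def rect(m,zz,n):
    c,_=cv2.findContours(m.astype(np.uint8),cv2.RETR_EXTERNAL,cv2.CHAIN_APPROX_NONE)
    c=max(c,key=cv2.contourArea)[:,0,:];w=np.array([ray(a,b,zz,e)[:2] for a,b in c])
    print(n,cv2.boundingRect(c),cv2.minAreaRect((w*1000).astype(np.float32)))
Z=W[...,2]
m=roi&(Z>.165)&(Z<.19);rect(m,np.nanmedian(Z[m]),"knob");print(np.nanmedian(W[m],0))
m=roi&(Z>.012)&(Z<.028);rect(m,.02,"beam")
for v in (122,125,155,160,165,205,210,214):
    r=roi[v]&(Z[v]>.012)&(Z[v]<.1); w=W[v][r]
    if len(w): print(v, w[[0,-1]].round(4).tolist())
m=roi&(Z>.07)&(Z<.1);rect(m,.087,"leverend")
E
```

```text
knob (269, 172, 28, 29) ((436.7677307128906, 18.777122497558594), (27.418514251708984, 29.591894149780273), 0.6267600655555725)
[0.4372 0.0192 0.1801]
beam (269, 100, 27, 72) ((436.4670715332031, 54.71134948730469), (39.576622009277344, 103.96158599853516), 0.56818026304245)
122 [[0.4147, 0.0763, 0.0192], [0.4531, 0.0762, 0.0205]]
125 [[0.4176, 0.0721, 0.0206], [0.4547, 0.0718, 0.0175]]
155 [[0.4184, 0.0279, 0.0205], [0.4565, 0.0276, 0.0196]]
160 [[0.4183, 0.0204, 0.0211], [0.4567, 0.0197, 0.0181]]
165 [[0.418, 0.0119, 0.0168], [0.4567, 0.0122, 0.0194]]
205 [[0.422, -0.0522, 0.0202], [0.4605, -0.0524, 0.0199]]
210 [[0.4219, -0.0604, 0.0209], [0.4606, -0.0608, 0.0204]]
214 [[0.4217, -0.0678, 0.0194], [0.4608, -0.068, 0.0193]]
leverend (269, 100, 22, 23) ((433.6390686035156, 91.66988372802734), (26.105831146240234, 26.149545669555664), 89.7571792602539)
```

View pics/w2c.png

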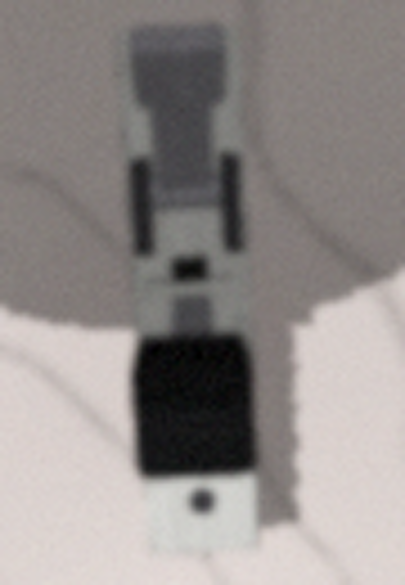

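The gauge's knob is at (0.437,0.019), its top at 0.180, and its beam yaw is about +2.5°. I'll descend and grip across the beam.

Request:
servo_tool:
  steps:
    - {"x":2,"y":5,"z":-40,"yaw":2.7}
    - {"x":2,"y":5,"z":-90,"yaw":2.7}
    - {"x":2,"y":5,"z":-130,"yaw":2.7}
    - {"x":2,"y":5,"z":-160,"yaw":2.7}
    - {"x":2,"y":5,"z":-167,"yaw":2.7}
    - {"x":2,"y":5,"z":-167,"yaw":2.7}

```text
time: 3.25
ee_pos: [0.4379, 0.0181, 0.1622]
tcp_rot: [-180.0, -0.0, 92.4]
wrist_force: [0.1, -0.0, -0.2]
opening: 0.0854
```

Request:
servo_tool:
  steps:
    - {"z":0}
    - {"z":0}
    - {"z":0}
    - {"z":0}
    - {"z":0}
    - {"z":0}
  grip: 20
  grip_force: 40

```text
schema error: expected keys x, y, z, yaw
```

Request:
servo_tool:
  steps:
    - {"x":0,"y":0,"z":0,"yaw":0}
    - {"x":0,"y":0,"z":0,"yaw":0}
    - {"x":0,"y":0,"z":0,"yaw":0}
    - {"x":0,"y":0,"z":0,"yaw":0}
    - {"x":0,"y":0,"z":0,"yaw":0}
    - {"x":0,"y":0,"z":0,"yaw":0}
  grip: 20
  grip_force: 40

```text
time: 4.0
ee_pos: [0.438, 0.0181, 0.1629]
tcp_rot: [180.0, -0.0, 92.4]
wrist_force: [-1.7, -0.3, 6.0]
opening: 0.0273
```

Request:
servo_tool:
  steps:
    - {"x":0,"y":0,"z":8,"yaw":0}
    - {"x":0,"y":0,"z":20,"yaw":0}
    - {"x":0,"y":0,"z":40,"yaw":0}
    - {"x":0,"y":0,"z":65,"yaw":0}
    - {"x":0,"y":0,"z":90,"yaw":0}
    - {"x":0,"y":0,"z":115,"yaw":0}
    - {"x":0,"y":0,"z":140,"yaw":0}
    - {"x":0,"y":0,"z":160,"yaw":0}
    - {"x":0,"y":0,"z":165,"yaw":0}
    - {"x":0,"y":0,"z":165,"yaw":0}

```text
time: 5.25
ee_pos: [0.4381, 0.0181, 0.3276]
tcp_rot: [180.0, -0.0, 92.4]
wrist_force: [-0.3, -0.3, -4.9]
opening: 0.0267
```

```bash
python3 shot.py w3
```

```text
5.25 [0.43809843 0.01812859 0.32764941] [ 1.79973705e+02 -1.83451716e-03  9.23791407e+01] [ 2.36835193e+00 -6.67339906e+00  9.85425364e+00  1.06501358e+02
  1.83946835e-03  8.99892121e+01] [-0.28143849 -0.33057851 -4.87621248]
```

View pics/w3.png

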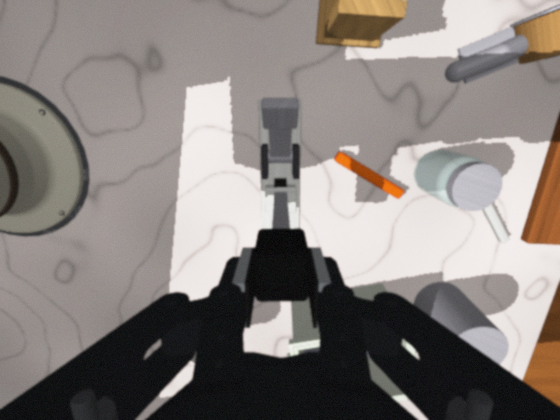

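Request:
servo_tool:
  steps:
    - {"x":4,"y":-10,"z":0,"yaw":0.5}
    - {"x":14,"y":-32,"z":0,"yaw":1.5}
    - {"x":29,"y":-67,"z":0,"yaw":3}
    - {"x":45,"y":-105,"z":0,"yaw":4.5}
    - {"x":62,"y":-145,"z":0,"yaw":6}
    - {"x":79,"y":-185,"z":0,"yaw":7.5}
    - {"x":96,"y":-225,"z":0,"yaw":9}
    - {"x":111,"y":-260,"z":0,"yaw":10}
    - {"x":122,"y":-285,"z":0,"yaw":11}
    - {"x":128,"y":-299,"z":0,"yaw":11.1}
    - {"x":128,"y":-299,"z":0,"yaw":11.1}
    - {"x":128,"y":-299,"z":0,"yaw":11.1}

```text
time: 6.8
ee_pos: [0.5657, -0.2808, 0.3268]
tcp_rot: [-180.0, -0.0, 103.5]
wrist_force: [0.6, 0.3, -6.0]
opening: 0.0271
```

```bash
python3 shot.py w4; python3 - <<'E'
from h import *
for n in ("top","scene"):
    p,d=camera(n);np.savez(n+"4.npz",p=p,d=d)
    p=p[110:300,330:520] if n=="top" else p[60:260,80:300]
    cv2.imwrite(f"pics/{n}4.png",cv2.resize(p[:,:,::-1],None,fx=2.9,fy=2.9,interpolation=cv2.INTER_CUBIC))
E
```

```text
6.8 [ 0.56565571 -0.28078488  0.32682622] [-1.79951738e+02 -3.07860709e-02  1.03482938e+02] [-2.63959322e+01  2.17162019e+01  4.13523661e+01  1.09692940e+02
 -7.31891372e-03  5.01211204e+01] [ 0.60745394  0.28091799 -6.03169384]
```

View pics/w4.png

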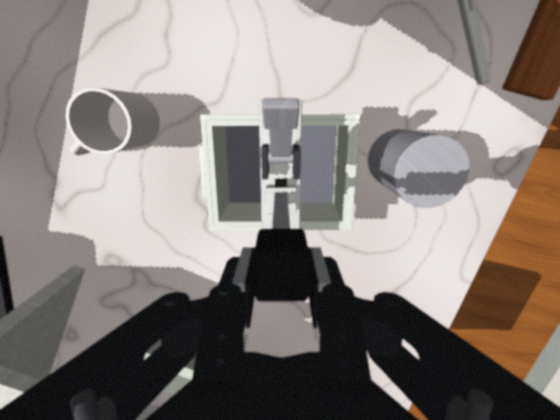

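View pics/scene4.png

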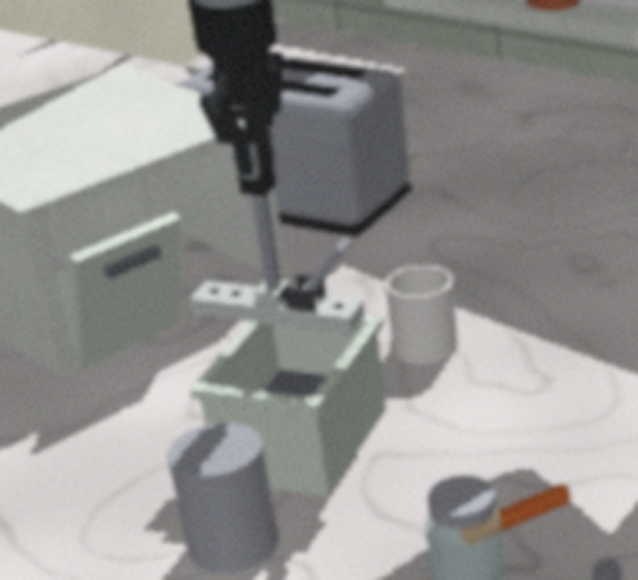

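Request:
servo_tool:
  steps:
    - {"x":0,"y":0,"z":-8,"yaw":0}
    - {"x":0,"y":0,"z":-18,"yaw":0}
    - {"x":0,"y":0,"z":-28,"yaw":0}
    - {"x":0,"y":0,"z":-36,"yaw":0}
    - {"x":0,"y":0,"z":-40,"yaw":0}
    - {"x":0,"y":0,"z":-44,"yaw":0}
    - {"x":0,"y":0,"z":-48,"yaw":0}
    - {"x":0,"y":0,"z":-48,"yaw":0}

```text
time: 7.95
ee_pos: [0.5657, -0.2804, 0.28]
tcp_rot: [180.0, 0.0, 103.5]
wrist_force: [-0.2, -1.6, -1.7]
opening: 0.027
```

Request:
servo_tool:
  steps:
    - {"x":0,"y":0,"z":-6,"yaw":0}
    - {"x":0,"y":0,"z":-14,"yaw":0}
    - {"x":0,"y":0,"z":-22,"yaw":0}
    - {"x":0,"y":0,"z":-30,"yaw":0}
    - {"x":0,"y":0,"z":-38,"yaw":0}
    - {"x":0,"y":0,"z":-46,"yaw":0}
    - {"x":0,"y":0,"z":-54,"yaw":0}
    - {"x":0,"y":0,"z":-62,"yaw":0}
    - {"x":0,"y":0,"z":-67,"yaw":0}
    - {"x":0,"y":0,"z":-69,"yaw":0}
    - {"x":0,"y":0,"z":-70,"yaw":0}
    - {"x":0,"y":0,"z":-70,"yaw":0}

```text
time: 9.45
ee_pos: [0.5657, -0.2803, 0.21]
tcp_rot: [180.0, 0.0, 103.5]
wrist_force: [-0.9, -1.5, -1.1]
opening: 0.0273
```

Request:
servo_tool:
  steps:
    - {"x":0,"y":0,"z":-1,"yaw":0}
    - {"x":0,"y":0,"z":-2,"yaw":0}
    - {"x":0,"y":0,"z":-2,"yaw":0}

```text
time: 9.82
ee_pos: [0.5657, -0.2804, 0.2079]
tcp_rot: [180.0, 0.0, 103.5]
wrist_force: [-1.4, -3.2, -0.4]
opening: 0.0267
```

Request:
servo_tool:
  steps:
    - {"x":0,"y":0,"z":-1,"yaw":0}
    - {"x":0,"y":0,"z":-1.5,"yaw":0}
    - {"x":0,"y":0,"z":-1.5,"yaw":0}

```text
time: 10.2
ee_pos: [0.5657, -0.2803, 0.2063]
tcp_rot: [180.0, 0.0, 103.5]
wrist_force: [-0.7, -3.4, -0.6]
opening: 0.0268
```

Request:
servo_tool:
  steps:
    - {"x":0,"y":0,"z":-1,"yaw":0}
    - {"x":0,"y":0,"z":-1.5,"yaw":0}
    - {"x":0,"y":0,"z":-1.5,"yaw":0}

```text
time: 10.58
ee_pos: [0.5657, -0.2803, 0.2048]
tcp_rot: [180.0, 0.0, 103.5]
wrist_force: [-0.5, -3.5, 0.2]
opening: 0.0271
```

Request:
servo_tool:
  steps:
    - {"x":0,"y":0,"z":-0.8,"yaw":0}
    - {"x":0,"y":0,"z":-1,"yaw":0}
    - {"x":0,"y":0,"z":-1,"yaw":0}

```text
time: 10.95
ee_pos: [0.5658, -0.2803, 0.2043]
tcp_rot: [179.9, 0.0, 103.5]
wrist_force: [-0.4, -2.8, 4.9]
opening: 0.0266
```

Request:
servo_tool:
  steps:
    - {"x":0,"y":0,"z":-0.8,"yaw":0}
    - {"x":0,"y":0,"z":-1,"yaw":0}
    - {"x":0,"y":0,"z":-1,"yaw":0}

```text
time: 11.32
ee_pos: [0.5659, -0.2803, 0.2042]
tcp_rot: [179.9, 0.1, 103.5]
wrist_force: [-1.9, -1.5, 9.0]
opening: 0.0269
```

Request:
servo_tool:
  steps:
    - {"x":0,"y":0,"z":0,"yaw":0}
    - {"x":0,"y":0,"z":0,"yaw":0}
    - {"x":0,"y":0,"z":0,"yaw":0}
    - {"x":0,"y":0,"z":0,"yaw":0}
  grip: 70

```text
time: 11.82
ee_pos: [0.5659, -0.2802, 0.204]
tcp_rot: [179.9, 0.1, 103.5]
wrist_force: [-0.8, -0.1, -0.2]
opening: 0.07
```

Request:
servo_tool:
  steps:
    - {"x":0,"y":0,"z":20,"yaw":0}
    - {"x":0,"y":0,"z":50,"yaw":0}
    - {"x":0,"y":0,"z":80,"yaw":0}
    - {"x":0,"y":0,"z":100,"yaw":0}
    - {"x":0,"y":0,"z":100,"yaw":0}
    - {"x":0,"y":0,"z":100,"yaw":0}

```text
time: 12.58
ee_pos: [0.5659, -0.2802, 0.3028]
tcp_rot: [179.9, 0.0, 103.5]
wrist_force: [-0.7, 0.1, -0.1]
opening: 0.0701
```

```bash
python3 shot.py w5; python3 - <<'E'
from h import *
np.set_printoptions(precision=4,suppress=True)
for n in ("scene",):
    p,d=camera(n);np.savez(n+"5.npz",p=p,d=d)
    p=p[60:260,80:300]
    cv2.imwrite(f"pics/{n}5.png",cv2.resize(p[:,:,::-1],None,fx=2.9,fy=2.9,interpolation=cv2.INTER_CUBIC))
z=np.load("w5.npz");e=ext("wrist",(z["pos"],z["rot"]));W=cloud(z["d"],e);Z=W[...,2]
U,V=np.meshgrid(np.arange(560),np.arange(420))
for lo,hi in ((.132,.15),(.195,.215),(.215,.235)):
    m=(Z>lo)&(Z<hi)&(U>200)&(U<360)&(V<300)
    print(lo,m.sum(),np.nanmedian(W[m],0))
E
```

```text
12.575 [ 0.56586981 -0.28016112  0.30280154] [1.79945015e+02 2.30303721e-02 1.03526782e+02] [-2.63479317e+01  1.98900286e+01  3.61081294e+01  1.06161138e+02
  1.75769025e-02  5.01252838e+01] [-0.68679504  0.09713815 -0.08136868]
0.132 2404 [ 0.5706 -0.3118  0.1404]
0.195 958 [ 0.5513 -0.2111  0.2077]
0.215 1371 [ 0.5636 -0.2771  0.2212]
```

View pics/w5.png

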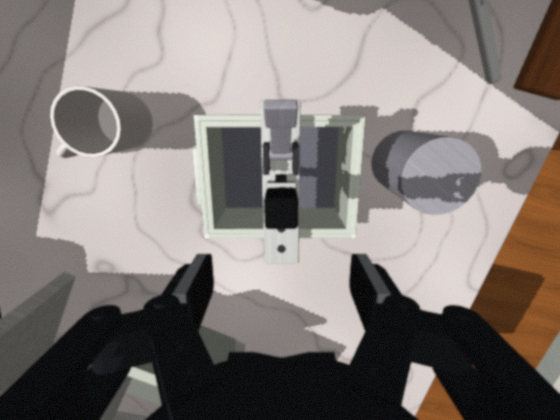

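View pics/scene5.png

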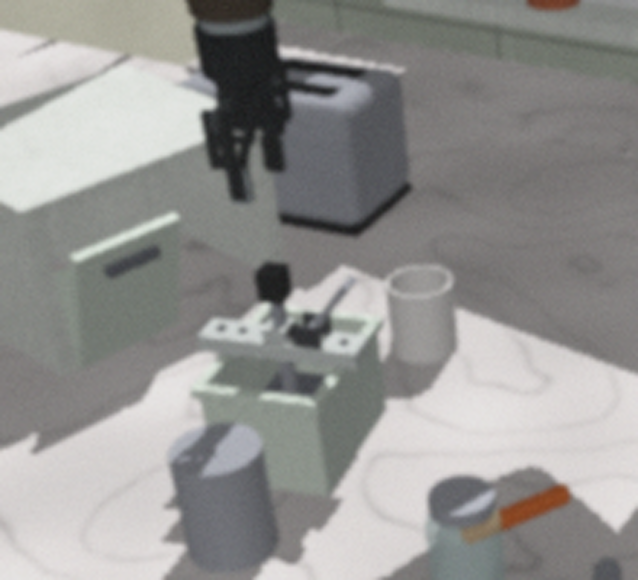

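Probe tip is now at 0.221−0.180=0.041, equal to the measured floor height. The gauge sits square across the rim. Next I close the fingers and go over the lever end.

Request:
servo_tool:
  steps:
    - {"x":-5,"y":20,"z":0,"yaw":0}
    - {"x":-12,"y":50,"z":0,"yaw":0}
    - {"x":-19.5,"y":80.5,"z":0,"yaw":0}
    - {"x":-19.5,"y":80.5,"z":-10,"yaw":0}
    - {"x":-19.5,"y":80.5,"z":-25,"yaw":0}
    - {"x":-19.5,"y":80.5,"z":-38,"yaw":0}
    - {"x":-19.5,"y":80.5,"z":-46,"yaw":0}
    - {"x":-19.5,"y":80.5,"z":-50,"yaw":0}
    - {"x":-19.5,"y":80.5,"z":-50,"yaw":0}
  grip: 0
  grip_force: 30

```text
time: 13.8
ee_pos: [0.5461, -0.1997, 0.2526]
tcp_rot: [180.0, -0.0, 103.5]
wrist_force: [-0.4, -0.1, 1.1]
opening: 0.0
```

```bash
python3 shot.py w6
```

```text
13.8 [ 0.54612889 -0.19969055  0.2525577 ] [ 1.79982824e+02 -5.47627056e-03  1.03517426e+02] [-2.00917582e+01  1.00444374e+01  1.83537697e+01  9.82980586e+01
  1.40683351e-02  5.63908181e+01] [-0.40982293 -0.08760281  1.10594778]
```

View pics/w6.png

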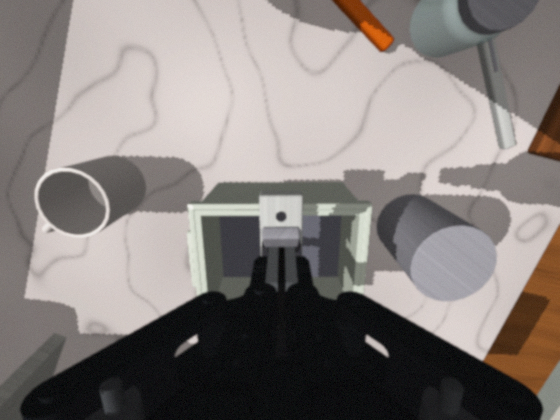

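Request:
servo_tool:
  steps:
    - {"x":0,"y":0,"z":-4,"yaw":0}
    - {"x":0,"y":0,"z":-8,"yaw":0}
    - {"x":0,"y":0,"z":-12,"yaw":0}
    - {"x":0,"y":0,"z":-16,"yaw":0}
    - {"x":0,"y":0,"z":-20,"yaw":0}

```text
time: 14.48
ee_pos: [0.5462, -0.1997, 0.2326]
tcp_rot: [180.0, 0.0, 103.5]
wrist_force: [-0.8, 0.7, -0.2]
opening: -0.0003
```

Request:
servo_tool:
  steps:
    - {"x":0,"y":0,"z":-4,"yaw":0}
    - {"x":0,"y":0,"z":-8,"yaw":0}
    - {"x":0,"y":0,"z":-12,"yaw":0}
    - {"x":0,"y":0,"z":-16,"yaw":0}
    - {"x":0,"y":0,"z":-20,"yaw":0}

```text
time: 15.1
ee_pos: [0.5462, -0.1992, 0.213]
tcp_rot: [179.9, -0.0, 103.5]
wrist_force: [-3.6, 7.8, 16.8]
opening: -0.0003
```

```bash
python3 shot.py w7;python3 - <<'E'
from h import *
for n in ("scene","top"):
    p,d=camera(n);np.savez(n+"7.npz",p=p,d=d)
    p=p[100:240,110:270] if n=="scene" else p[130:260,360:480]
    cv2.imwrite(f"pics/{n}7.png",cv2.resize(p[:,:,::-1],None,fx=4.2,fy=4.2,interpolation=cv2.INTER_CUBIC))
E
```

```text
15.1 [ 0.5462448  -0.19923655  0.21303485] [ 1.79908492e+02 -2.18545051e-02  1.03535148e+02] [-2.00729076e+01  8.98719446e+00  1.27302977e+01  9.36789881e+01
  6.88517874e-02  5.63920006e+01] [-3.60033003  7.83319607 16.77742181]
```

View pics/w7.png

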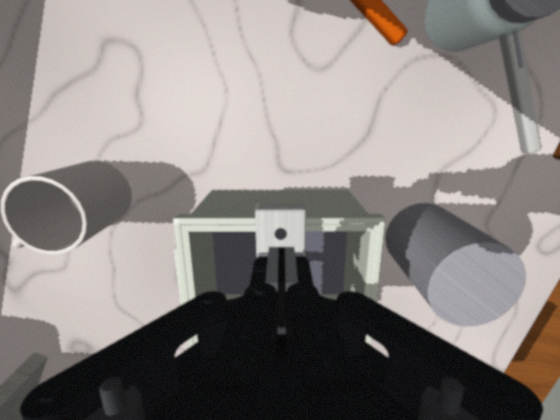

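View pics/scene7.png

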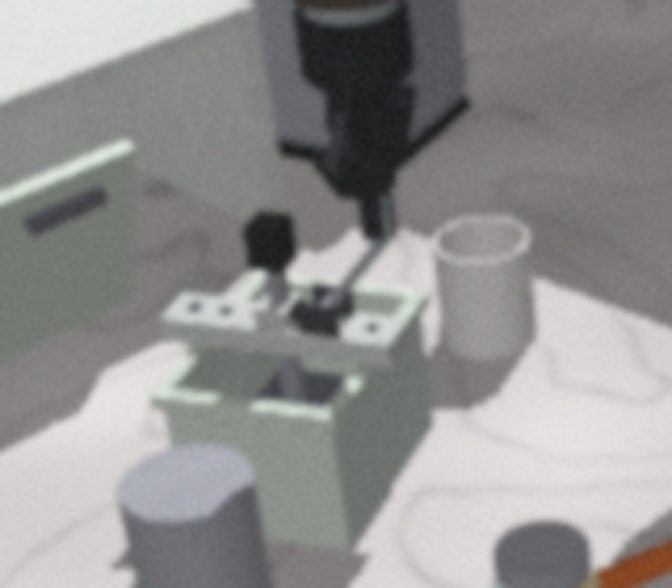

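```bash
python3 - <<'E'
from h import *
np.set_printoptions(precision=1,suppress=True)
e=ext("scene");G=np.array([.5655,-.2795,.12]);c,s=np.cos(np.radians(13.5)),np.sin(np.radians(13.5))
g=lambda x,y,z:G+[x*c-y*s,x*s+y*c,z]
out=[]
for n in ("scene5","scene7"):
    p=np.load(n+".npz")["p"]
    q=cv2.resize(p[120:190,160:235,::-1],None,fx=5.2,fy=5.2,interpolation=cv2.INTER_CUBIC)
    def L(a,b,col):
        a,b=[tuple(((proj(w,e)-[160,120]+.5)*5.2).astype(int).tolist()) for w in (a,b)];cv2.line(q,a,b,col,1)
    for a,col in ((52,(0,0,255)),(28,(0,255,0))):
        a=np.radians(a);P=lambda r:g(0,(40+r*np.cos(a)-4.5*np.sin(a))/1e3,(37+r*np.sin(a)+4.5*np.cos(a))/1e3)
        L(P(0),P(73),col)
    if n=="scene7":
        t=np.array([.5462,-.1992,.213-.022]); d=np.array([-s,c,0])*.011
        L(t-d,t+d,(255,0,0)); L(t-d,t-d+[0,0,.05],(255,0,0)); L(t+d,t+d+[0,0,.05],(255,0,0))
    out.append(q)
cv2.imwrite("pics/cmp.png",np.hstack(out))
E
```

```text
(no output)
```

View pics/cmp.png

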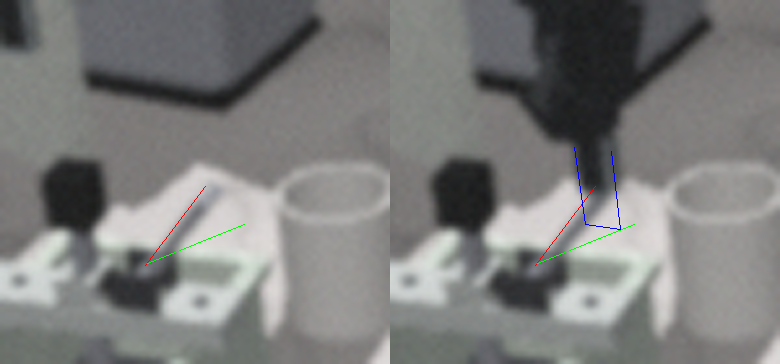

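```bash
python3 - <<'E'
from h import *
np.set_printoptions(precision=3,suppress=True,linewidth=160)
e=ext("scene");c,s=np.cos(np.radians(13.5)),np.sin(np.radians(13.5))
for n in ("scene5","scene7"):
  W=cloud(np.load(n+".npz")["d"],e)-[.5655,-.2795,.12]
  X=W[...,0]*c+W[...,1]*s;Y=-W[...,0]*s+W[...,1]*c;Z=W[...,2]
  m=(np.abs(X)<.03)&(Y>.03)&(Y<.13)&(Z>.03)&(Z<.16)
  v,u=np.nonzero(m); o=np.argsort(-Z[m])
  print(n)
  for zz in np.arange(.15,.03,-.008):
    k=(np.abs(Z[m]-zz)<.004)
    if k.any(): print(zz.round(3),k.sum(),"x",X[m][k].min(),X[m][k].max(),"y",Y[m][k].min(),np.median(Y[m][k]),Y[m][k].max())
E
```

```text
scene5
0.094 15 x -0.009812496921423403 0.01620815821007837 y 0.07912153507773204 0.08184394329945278 0.08646210681753104
0.086 10 x -0.007565813793286656 0.017684326922298283 y 0.0711288077616026 0.08024674987957964 0.08552567220397035
0.078 7 x 0.008200954962633782 0.020349197801213484 y 0.06913255208435067 0.07249369663512466 0.07630646393007537
0.07 7 x 0.007604050183629331 0.012211619543527698 y 0.05946499864357958 0.06467480700431541 0.07039732030785913
0.062 7 x 0.008259308441488257 0.012666195865045622 y 0.05600416241963539 0.05954673044728853 0.06471181574281068
0.054 8 x 0.009311830345046911 0.01339404128680828 y 0.04866433867280425 0.0546691185773623 0.058706866945353396
0.046 7 x 0.007953381770423982 0.01336325870189155 y 0.04137519389247496 0.04564677850080017 0.0503652970077326
0.038 30 x -0.013695949439655526 0.02379526382278587 y 0.030005317563130764 0.037747141491741965 0.04864739297592318
scene7
0.15 20 x -0.02706056836441529 0.02875789117764087 y 0.0897130417470135 0.09538417328309408 0.09857485745417771
0.142 25 x -0.028067989763846887 0.02953847330683479 y 0.0748
[... 837 characters left out ...]
 0.08632267583491395
0.078 5 x 0.010633537272896277 0.017335644734765104 y 0.07037558988942412 0.07283099138291024 0.07671475111192785
0.07 7 x 0.008178208472739918 0.0171739871023611 y 0.06194221716770685 0.06602532439129212 0.07324482449828
0.062 8 x 0.003498109240807349 0.013404287743367528 y 0.05603515758842469 0.05901174181348169 0.06503616029424755
0.054 7 x 0.005979563072018215 0.017017589629220255 y 0.04858000067075437 0.05437662202506379 0.061687238608612964
0.046 10 x -0.011396332785117216 0.02317738742391231 y 0.03288111834973923 0.04514379057845392 0.05390145175208768
0.038 27 x -0.01344969497794096 0.023476218612049415 y 0.03203094036613593 0.0408039376331595 0.04731219050619608
```

```bash
python3 - <<'E'
from h import *
np.set_printoptions(precision=3,suppress=True,linewidth=160)
for n in ("w2","w3","w6","w7"):
  z=np.load(n+".npz");H=camera_params("wrist")["hand_eye"];K=camera_params("wrist")["intrinsics"]
  W=cloud(z["d"],(K,H[:3,:3],H[:3,3]))
  m=(np.abs(W[...,0])<.02)&(np.abs(W[...,1])<.06)&(W[...,2]<.035)&(W[...,2]>-.06)
  v,u=np.nonzero(m);P=W[m];k=np.argsort(-P[:,2])[:12]
  print(n,m.sum());print(np.c_[P[k],u[k],v[k]][::2])
for v in range(235,300,6): print(v,z["d"][v,270:294:4],W[v,274],W[v,281],W[v,288])
p=z["p"];cv2.imwrite("pics/w7c.png",cv2.resize(p[190:340,200:360,::-1],None,fx=4,fy=4,interpolation=cv2.INTER_CUBIC))
E
```

```text
w2 5517
[[ -0.006  -0.043  -0.016 196.    286.   ]
 [ -0.005   0.043  -0.016 367.    283.   ]
 [  0.001  -0.043  -0.016 195.    274.   ]
 [ -0.     -0.043  -0.016 195.    276.   ]
 [  0.007   0.043  -0.016 369.    263.   ]
 [ -0.005   0.043  -0.016 367.    285.   ]]
w3 13112
[[  0.011  -0.013   0.016 259.    229.   ]
 [  0.012   0.007   0.016 292.    228.   ]
 [  0.012  -0.011   0.016 262.    228.   ]
 [  0.011   0.014   0.015 304.    230.   ]
 [  0.013   0.004   0.015 288.    228.   ]
 [  0.013   0.001   0.015 282.    228.   ]]
w6 8443
[[ -0.001  -0.007   0.035 271.    236.   ]
 [ -0.002   0.002   0.035 284.    237.   ]
 [ -0.002   0.009   0.035 295.    238.   ]
 [ -0.002  -0.003   0.034 277.    238.   ]
 [  0.011  -0.003  -0.006 276.    246.   ]
 [  0.011   0.005  -0.006 290.    246.   ]]
w7 8525
[[  0.003   0.009   0.003 298.    252.   ]
 [  0.003  -0.012   0.003 260.    252.   ]
 [  0.004  -0.01    0.003 263.    252.   ]
 [  0.004   0.008   0.002 296.    252.   ]
 [  0.001  -0.013   0.002 257.    257.   ]
 [  0.003   0.012   0.002 303.    253.   ]]
235 [0.235 0.237 0.235 0.236 0.
[... 489 characters left out ...]
    -0.021] [ 0.012  0.003 -0.021]
265 [0.134 0.134 0.135 0.133 0.135 0.133] [ 0.012 -0.003 -0.026] [ 0.011  0.    -0.026] [ 0.012  0.003 -0.027]
271 [0.129 0.129 0.129 0.129 0.129 0.128] [ 0.011 -0.003 -0.031] [ 0.011  0.    -0.031] [ 0.011  0.003 -0.032]
277 [0.124 0.124 0.123 0.123 0.125 0.123] [ 0.012 -0.003 -0.037] [ 0.012  0.    -0.037] [ 0.012  0.003 -0.037]
283 [0.12  0.12  0.12  0.12  0.121 0.121] [ 0.011 -0.003 -0.041] [ 0.011  0.    -0.04 ] [ 0.011  0.003 -0.041]
289 [0.113 0.114 0.121 0.122 0.12  0.114] [ 0.013 -0.003 -0.047] [ 0.008  0.    -0.04 ] [ 0.012  0.003 -0.047]
295 [0.11  0.11  0.121 0.121 0.119 0.11 ] [ 0.012 -0.003 -0.051] [ 0.006  0.    -0.041] [ 0.012  0.003 -0.051]
```

View pics/w7c.png

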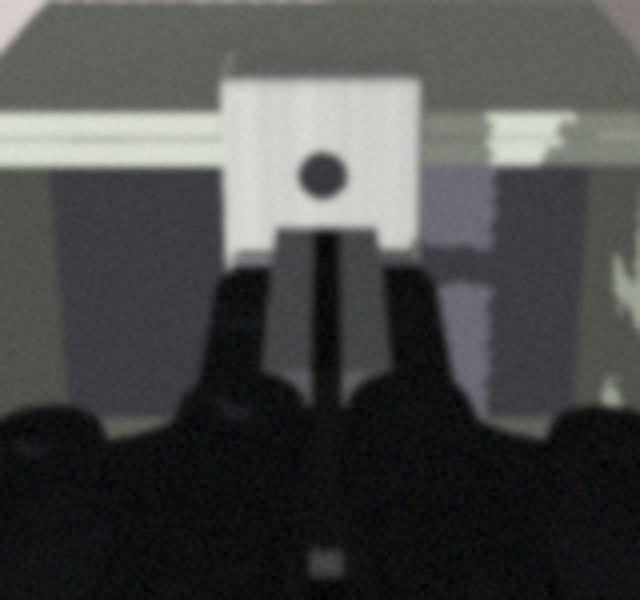

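Images and wrist depth agree that the closed fingertips are at about TCP height, higher than I assumed. The lever has therefore hardly moved, and the outward friction explains the 17 N. I'll follow the lever's arc outward as it goes down.

Request:
servo_tool:
  steps:
    - {"x":-0.5,"y":2,"z":0,"yaw":0}
    - {"x":-1,"y":4,"z":-2.5,"yaw":0}
    - {"x":-1.5,"y":6,"z":-5,"yaw":0}
    - {"x":-1.5,"y":6,"z":-5,"yaw":0}

```text
time: 15.75
ee_pos: [0.5446, -0.1922, 0.2091]
tcp_rot: [179.8, -0.1, 103.6]
wrist_force: [-1.6, 5.5, 7.7]
opening: 0.0002
```

Request:
servo_tool:
  steps:
    - {"x":-0.5,"y":2,"z":-3,"yaw":0}
    - {"x":-1,"y":4,"z":-6,"yaw":0}
    - {"x":-1.5,"y":6,"z":-9,"yaw":0}
    - {"x":-1.5,"y":6,"z":-9,"yaw":0}

```text
time: 16.25
ee_pos: [0.543, -0.185, 0.2007]
tcp_rot: [179.8, -0.1, 103.6]
wrist_force: [-2.6, 4.0, 7.1]
opening: -0.0002
```

```bash
python3 - <<'E'
from h import *
p,d=camera("scene");np.savez("scene8.npz",p=p,d=d)
q=p[110:230,130:260];cv2.imwrite("pics/scene8.png",cv2.resize(q[:,:,::-1],None,fx=5,fy=5,interpolation=cv2.INTER_CUBIC))
E
python3 shot.py w8
```

```text
16.3 [ 0.5430328  -0.18515533  0.20073852] [ 1.79767804e+02 -1.32184436e-01  1.03624444e+02] [-18.94605214   7.62978415   9.84810859  92.09380419   0.23639491
  57.43002838] [-0.86413793  4.49980645  6.75441839]
```

View pics/scene8.png

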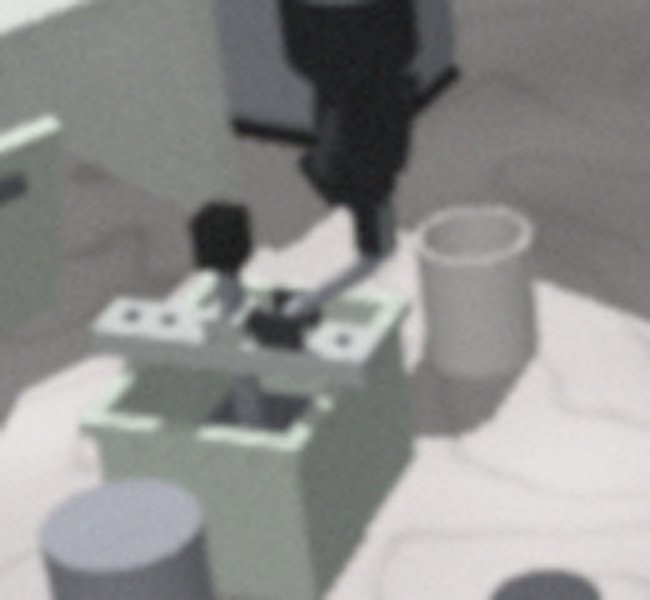

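View pics/w8.png

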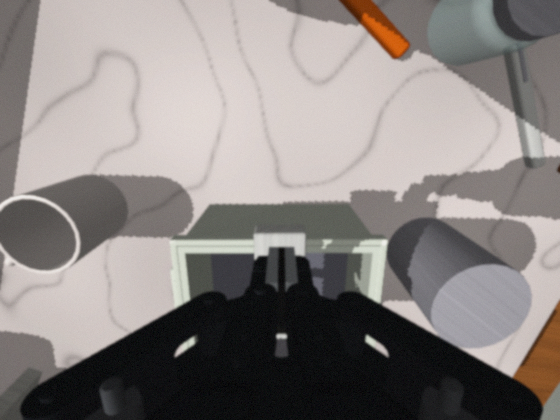

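Request:
servo_tool:
  steps:
    - {"x":0,"y":0,"z":-3,"yaw":0}
    - {"x":0,"y":0,"z":-6,"yaw":0}
    - {"x":0,"y":0,"z":-9,"yaw":0}
    - {"x":0,"y":0,"z":-12,"yaw":0}
    - {"x":0,"y":0,"z":-12,"yaw":0}

```text
time: 16.98
ee_pos: [0.5431, -0.1846, 0.1887]
tcp_rot: [179.7, -0.2, 103.6]
wrist_force: [-0.3, 2.1, 3.1]
opening: 0.0002
```

Request:
servo_tool:
  steps:
    - {"x":0,"y":0,"z":6,"yaw":0}
    - {"x":0,"y":0,"z":10,"yaw":0}
    - {"x":3,"y":-13,"z":10,"yaw":0}
    - {"x":3,"y":-13,"z":3,"yaw":0}
    - {"x":3,"y":-13,"z":0,"yaw":0}
    - {"x":3,"y":-13,"z":0,"yaw":0}

```text
time: 17.73
ee_pos: [0.5458, -0.1975, 0.188]
tcp_rot: [179.8, -0.2, 103.6]
wrist_force: [0.2, -0.5, 0.2]
opening: 0.0
```

Request:
servo_tool:
  steps:
    - {"x":0,"y":0,"z":-3,"yaw":0}
    - {"x":0,"y":0,"z":-6,"yaw":0}
    - {"x":0,"y":0,"z":-9,"yaw":0}
    - {"x":0,"y":0,"z":-9,"yaw":0}

```text
time: 18.23
ee_pos: [0.5458, -0.1974, 0.179]
tcp_rot: [179.8, -0.2, 103.7]
wrist_force: [1.3, -0.0, 2.7]
opening: 0.0001
```

Request:
servo_tool:
  steps:
    - {"x":0,"y":0,"z":-2,"yaw":0}
    - {"x":0,"y":0,"z":-4,"yaw":0}
    - {"x":0,"y":0,"z":-6,"yaw":0}
    - {"x":0,"y":0,"z":-6,"yaw":0}

```text
time: 18.73
ee_pos: [0.5457, -0.1974, 0.1727]
tcp_rot: [179.8, -0.2, 103.7]
wrist_force: [-0.4, 0.2, 1.5]
opening: 0.0
```

Request:
servo_tool:
  steps:
    - {"x":0,"y":0,"z":-2,"yaw":0}
    - {"x":0,"y":0,"z":-4,"yaw":0}
    - {"x":0,"y":0,"z":-4,"yaw":0}

```text
time: 19.1
ee_pos: [0.5457, -0.1974, 0.1684]
tcp_rot: [179.8, -0.2, 103.7]
wrist_force: [0.2, 1.0, 1.7]
opening: 0.0001
```

```bash
python3 - <<'E'
from h import *
p,d=camera("scene")
q=p[110:230,130:260];cv2.imwrite("pics/scene9.png",cv2.resize(q[:,:,::-1],None,fx=5,fy=5,interpolation=cv2.INTER_CUBIC))
E
```

```text
(no output)
```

View pics/scene9.png

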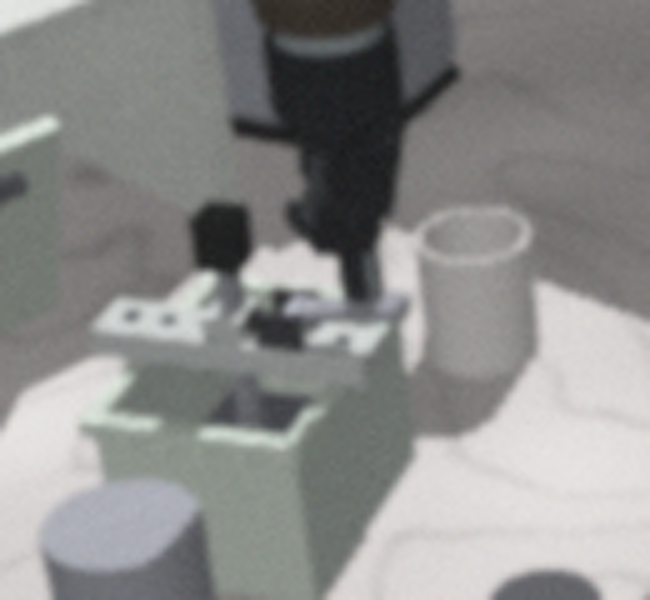

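Nearly flat, and the gauge is steady. I keep pressing in small steps.

Request:
servo_tool:
  steps:
    - {"x":0,"y":0,"z":-1,"yaw":0}
    - {"x":0,"y":0,"z":-2,"yaw":0}
    - {"x":0,"y":0,"z":-2,"yaw":0}

```text
time: 19.52
ee_pos: [0.5457, -0.1975, 0.1663]
tcp_rot: [179.8, -0.2, 103.6]
wrist_force: [-0.1, 1.6, 2.9]
opening: -0.0002
```

Request:
servo_tool:
  steps:
    - {"x":0,"y":0,"z":-1,"yaw":0}
    - {"x":0,"y":0,"z":-2,"yaw":0}
    - {"x":0,"y":0,"z":-2,"yaw":0}

```text
time: 19.9
ee_pos: [0.5457, -0.1974, 0.1643]
tcp_rot: [179.8, -0.2, 103.7]
wrist_force: [-0.7, 1.7, 2.3]
opening: 0.0003
```

Request:
servo_tool:
  steps:
    - {"x":0,"y":0,"z":-1,"yaw":0}
    - {"x":0,"y":0,"z":-1.5,"yaw":0}
    - {"x":0,"y":0,"z":-1.5,"yaw":0}

```text
time: 20.27
ee_pos: [0.5456, -0.1973, 0.1627]
tcp_rot: [179.8, -0.2, 103.7]
wrist_force: [-0.6, 2.5, 4.9]
opening: -0.0002
```

Request:
servo_tool:
  steps:
    - {"x":0,"y":0,"z":-1,"yaw":0}
    - {"x":0,"y":0,"z":-1.5,"yaw":0}
    - {"x":0,"y":0,"z":-1.5,"yaw":0}

```text
time: 20.65
ee_pos: [0.5456, -0.1972, 0.1613]
tcp_rot: [179.8, -0.2, 103.7]
wrist_force: [-1.1, 3.5, 5.0]
opening: 0.0001
```

Request:
servo_tool:
  steps:
    - {"x":0,"y":0,"z":-1,"yaw":0}
    - {"x":0,"y":0,"z":-1.5,"yaw":0}
    - {"x":0,"y":0,"z":-1.5,"yaw":0}

```text
time: 21.02
ee_pos: [0.5456, -0.197, 0.1598]
tcp_rot: [179.8, -0.3, 103.7]
wrist_force: [-1.4, 4.7, 5.7]
opening: -0.0006
```

Request:
servo_tool:
  steps:
    - {"x":0,"y":0,"z":-1,"yaw":0}
    - {"x":0,"y":0,"z":-1.5,"yaw":0}
    - {"x":0,"y":0,"z":-1.5,"yaw":0}

```text
time: 21.4
ee_pos: [0.5456, -0.1969, 0.1589]
tcp_rot: [179.8, -0.3, 103.7]
wrist_force: [-1.8, 3.5, 7.8]
opening: -0.0004
```

Request:
servo_tool:
  steps:
    - {"x":0,"y":0,"z":-0.8,"yaw":0}
    - {"x":0,"y":0,"z":-1,"yaw":0}
    - {"x":0,"y":0,"z":-1,"yaw":0}

```text
time: 21.78
ee_pos: [0.5457, -0.1969, 0.1588]
tcp_rot: [179.7, -0.2, 103.7]
wrist_force: [-2.5, 3.7, 10.3]
opening: -0.0003
```

Request:
servo_tool:
  steps:
    - {"x":0,"y":0,"z":-0.8,"yaw":0}
    - {"x":0,"y":0,"z":-0.8,"yaw":0}

```text
time: 22.02
ee_pos: [0.5456, -0.1969, 0.1588]
tcp_rot: [179.7, -0.2, 103.7]
wrist_force: [-3.0, 2.8, 9.9]
opening: -0.0002
```

Request:
servo_tool:
  steps:
    - {"x":0,"y":0,"z":10,"yaw":0}
    - {"x":0,"y":0,"z":50,"yaw":0}
    - {"x":5,"y":-20,"z":100,"yaw":0}
    - {"x":12,"y":-50,"z":130,"yaw":0}
    - {"x":20,"y":-83,"z":140,"yaw":0}
    - {"x":20,"y":-83,"z":140,"yaw":0}
    - {"x":20,"y":-83,"z":140,"yaw":0}
  grip: 80

```text
time: 22.9
ee_pos: [0.5655, -0.2799, 0.2982]
tcp_rot: [179.8, -0.2, 103.7]
wrist_force: [0.0, -0.4, -0.0]
opening: 0.08
```

```bash
python3 shot.py w10; python3 - <<'E'
from h import *
np.set_printoptions(precision=4,suppress=True)
p,d=camera("scene");np.savez("scene10.npz",p=p,d=d)
q=p[110:230,130:260];cv2.imwrite("pics/scene10.png",cv2.resize(q[:,:,::-1],None,fx=5,fy=5,interpolation=cv2.INTER_CUBIC))
z=np.load("w10.npz");e=ext("wrist",(z["pos"],z["rot"]));W=cloud(z["d"],e);Z=W[...,2]
U,V=np.meshgrid(np.arange(560),np.arange(420))
for lo,hi in ((.132,.148),(.152,.175),(.21,.235)):
    m=((Z>lo)&(Z<hi)&(U>220)&(U<340)&(V<300))
    c,_=cv2.findContours(m.astype(np.uint8),cv2.RETR_EXTERNAL,cv2.CHAIN_APPROX_NONE)
    c=max(c,key=cv2.contourArea)[:,0,:];zz=np.median(Z[m]);w=np.array([ray(a,b,zz,e)[:2] for a,b in c])
    print(zz,m.sum(),cv2.boundingRect(c),cv2.minAreaRect((w*1000).astype(np.float32)))
    # plane fit
    P=W[m];A=np.c_[P[:,:2]-P[:,:2].mean(0),np.ones(len(P))];s=np.linalg.lstsq(A,P[:,2],rcond=None)[0];print("slope deg",np.degrees(s[:2]),s[2])
E
```

```text
22.9 [ 0.5655152  -0.27989414  0.29820521] [179.75487961  -0.22924169 103.65085716] [-26.48433489  19.56178375  35.14567382 105.54425507   0.33326344
  49.86541359] [ 0.03789846 -0.44860403 -0.00732377]
0.14037711670593783 2873 (260, 101, 40, 165) ((566.2928466796875, -281.1994323730469), (39.7288703918457, 177.74838256835938), 13.811746597290039)
slope deg [ 0.0952 -0.0355] 0.14044615131463056
0.16162910546365727 2707 (262, 72, 38, 105) ((550.6544799804688, -217.31787109375), (35.1146354675293, 92.60440063476562), 13.612042427062988)
slope deg [0.2762 1.5575] 0.1612352638000856
0.22148583163793417 1236 (264, 195, 35, 37) ((565.8001098632812, -279.3581848144531), (27.407934188842773, 30.21990203857422), 13.468463897705078)
slope deg [ 1.4479 -5.7923] 0.2208755130658595
```

View pics/scene10.png

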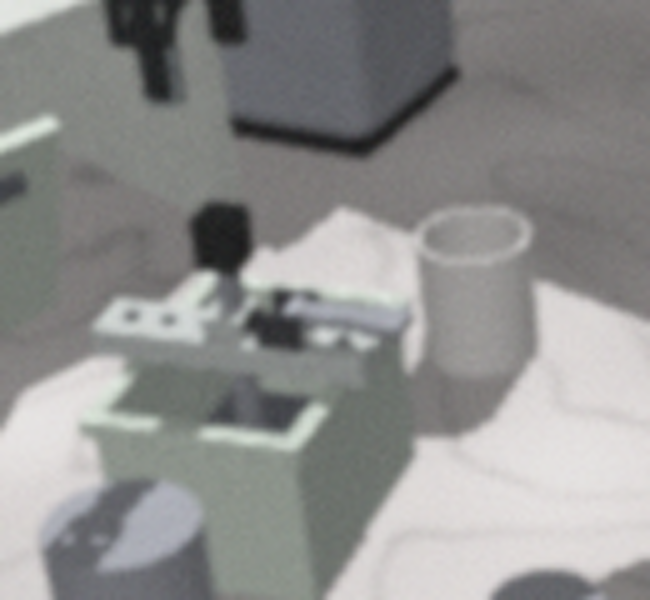

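View pics/w10.png

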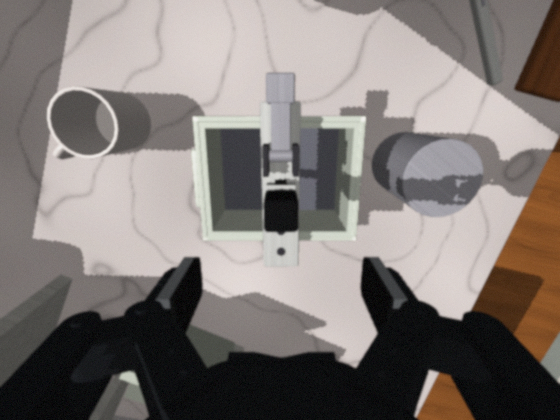

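```bash
python3 - <<'E'
from h import *
z=np.load("w10.npz");e=ext("wrist",(z["pos"],z["rot"]));W=cloud(z["d"],e)-[.5658,-.2794,.12]
c,s=np.cos(np.radians(13.6)),np.sin(np.radians(13.6))
X=W[...,0]*c+W[...,1]*s;Y=-W[...,0]*s+W[...,1]*c;Z=W[...,2]
m=(np.abs(X)<.007)&(Y>.055)&(Y<.11)&(Z>.03)&(Z<.06)
b=np.polyfit(Y[m],Z[m],1);print(m.sum(),np.degrees(np.arctan(b[0])),np.polyval(b,[.06,.1]),Z[m].std())
m=(np.abs(X)<.016)&(Y>-.085)&(Y<-.03)&(Z>.01)&(Z<.03);b=np.polyfit(Y[m],Z[m],1);print("beam",np.degrees(np.arctan(b[0])),np.median(Z[m]))
E
```

```text
997 0.6152988053456548 [0.04130579 0.04173537] 0.000752016837222104
beam -0.0028823706207079867 0.020567256014955293
```

Lever flat (0.6° off level, top 41.7 mm above the rim), probe unchanged (knob top 0.221). Next I re-grip the knob.

Request:
servo_tool:
  steps:
    - {"x":0,"y":0.5,"z":-30,"yaw":0}
    - {"x":0,"y":0.5,"z":-65,"yaw":0}
    - {"x":0,"y":0.5,"z":-90,"yaw":0}
    - {"x":0,"y":0.5,"z":-101,"yaw":0}
    - {"x":0,"y":0.5,"z":-101,"yaw":0}
    - {"x":0,"y":0.5,"z":-101,"yaw":0}

```text
time: 23.75
ee_pos: [0.5658, -0.2787, 0.1989]
tcp_rot: [179.7, -0.2, 103.7]
wrist_force: [-0.4, 0.4, -0.8]
opening: 0.08
```

Request:
servo_tool:
  steps:
    - {"x":0,"y":0,"z":0,"yaw":0}
    - {"x":0,"y":0,"z":0,"yaw":0}
    - {"x":0,"y":0,"z":0,"yaw":0}
    - {"x":0,"y":0,"z":0,"yaw":0}
    - {"x":0,"y":0,"z":0,"yaw":0}
    - {"x":0,"y":0,"z":0,"yaw":0}
  grip: 20
  grip_force: 40

```text
time: 24.5
ee_pos: [0.5658, -0.2789, 0.1994]
tcp_rot: [179.6, -0.1, 103.7]
wrist_force: [-2.1, -0.7, 4.9]
opening: 0.0272
```

Request:
servo_tool:
  steps:
    - {"x":0,"y":0,"z":2,"yaw":0}
    - {"x":0,"y":0,"z":5,"yaw":0}
    - {"x":0,"y":0,"z":12,"yaw":0}
    - {"x":0,"y":0,"z":25,"yaw":0}
    - {"x":0,"y":0,"z":42,"yaw":0}
    - {"x":0,"y":0,"z":60,"yaw":0}
    - {"x":0,"y":0,"z":78,"yaw":0}
    - {"x":0,"y":0,"z":95,"yaw":0}
    - {"x":0,"y":0,"z":108,"yaw":0}
    - {"x":0,"y":0,"z":114,"yaw":0}
    - {"x":0,"y":0,"z":116,"yaw":0}
    - {"x":0,"y":0,"z":116,"yaw":0}

```text
time: 26.0
ee_pos: [0.5657, -0.2789, 0.3151]
tcp_rot: [179.7, -0.1, 103.7]
wrist_force: [-1.3, 0.1, -5.2]
opening: 0.0268
```

```bash
python3 shot.py w11; python3 - <<'E'
from h import *
p,d=camera("scene");np.savez("scene11.npz",p=p,d=d)
q=p[60:230,130:280];cv2.imwrite("pics/scene11.png",cv2.resize(q[:,:,::-1],None,fx=3.5,fy=3.5,interpolation=cv2.INTER_CUBIC))
E
```

```text
26.0 [ 0.56574485 -0.27887119  0.31507276] [ 1.79661257e+02 -1.41187382e-01  1.03712351e+02] [-26.38863634  20.42871716  38.25493115 107.6580465    0.32619129
  49.89990921] [-1.30794671  0.05127618 -5.21056356]
```

View pics/scene11.png

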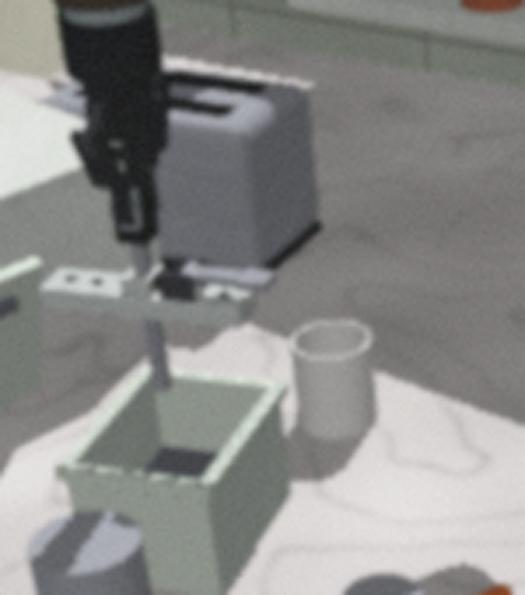

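Request:
servo_tool:
  steps:
    - {"x":-4,"y":12,"z":0,"yaw":-1}
    - {"x":-14,"y":40,"z":0,"yaw":-2}
    - {"x":-26,"y":82,"z":0,"yaw":-3}
    - {"x":-40,"y":130,"z":0,"yaw":-5}
    - {"x":-54,"y":180,"z":0,"yaw":-7}
    - {"x":-68,"y":230,"z":0,"yaw":-9}
    - {"x":-82,"y":280,"z":0,"yaw":-11}
    - {"x":-96,"y":330,"z":0,"yaw":-13}
    - {"x":-108,"y":375,"z":0,"yaw":-14}
    - {"x":-118,"y":415,"z":0,"yaw":-15}
    - {"x":-124,"y":440,"z":0,"yaw":-15}
    - {"x":-126,"y":448,"z":0,"yaw":-15}

```text
time: 27.6
ee_pos: [0.4384, 0.1706, 0.3148]
tcp_rot: [179.7, -0.2, 88.8]
wrist_force: [0.1, -0.4, -5.0]
opening: 0.0274
```

Request:
servo_tool:
  steps:
    - {"x":0,"y":0,"z":0,"yaw":0}
    - {"x":0,"y":0,"z":0,"yaw":0}

```text
time: 27.85
ee_pos: [0.4384, 0.17, 0.3148]
tcp_rot: [179.7, -0.2, 88.8]
wrist_force: [0.0, 0.5, -5.1]
opening: 0.0268
```

```bash
python3 shot.py w12
```

```text
27.85 [0.43837928 0.17000006 0.31481663] [ 1.79668269e+02 -1.65475856e-01  8.87751461e+01] [ 2.11796720e+01 -3.41501546e+00  1.13647395e+01  1.04409995e+02
  2.65459143e-02  1.12405091e+02] [ 0.03221873  0.47252774 -5.08348304]
```

View pics/w12.png

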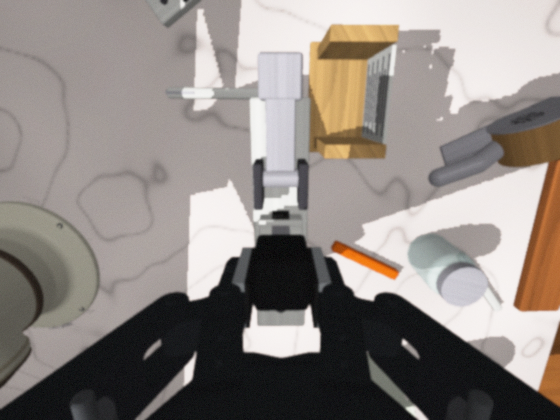

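```bash
python3 - <<'E'
from h import *
np.set_printoptions(precision=4,suppress=True)
z=np.load("w12.npz");e=ext("wrist",(z["pos"],z["rot"]));W=cloud(z["d"],e);Z=W[...,2]
U,V=np.meshgrid(np.arange(560),np.arange(420))
C=[]
for n,lo,hi in (("+y",10,90),("-y",120,170)):
    m=(np.abs(Z-.12)<.008)&(U>309)&(U<410)&(V>lo)&(V<hi)&(W[...,0]<.5645)
    c,_=cv2.findContours(m.astype(np.uint8),cv2.RETR_EXTERNAL,cv2.CHAIN_APPROX_NONE)
    c=max(c,key=cv2.contourArea)[:,0,:];w=np.array([ray(a,b,.12,e)[:2] for a,b in c])
    r=cv2.minAreaRect((w*1000).astype(np.float32));C.append(r[0]);print(n,m.sum(),cv2.boundingRect(c),r,np.median(Z[m]),np.median(W[m],0))
C=np.array(C);d=C[0]-C[1];print("centre",C.mean(0),"dist",np.hypot(*d),"yaw",np.degrees(np.arctan2(-d[0],d[1])))
# gauge in hand: beam & lever angle
m=(Z>.24)&(Z<.27)&(U>235)&(U<320)&(V>100)&(V<240);print("beam z",np.median(Z[m]),m.sum())
T=z["pos"]
for v in (105,115,122,128,210,215):
    r=np.nonzero((Z[v]>.225)&(Z[v]<.30)&(U[v]>235)&(U[v]<325))[0]
    if len(r): print(v,r[0],r[-1],W[v,r[0]],W[v,r[-1]],((W[v,r[0]]+W[v,r[-1]])/2-T)[:2])
m=(U>240)&(U<320)&(V>40)&(V<330)
zz=Z[m];h,b=np.histogram(zz[~np.isnan(zz)],bins=np.arange(.2,.36,.004));print([(round(x,3),int(k)) for x,k in zip(b,h) if k>40])
E
```

```text
+y 1315 (329, 24, 71, 20) ((527.2001953125, 321.43841552734375), (17.206567764282227, 71.03189849853516), 88.79681396484375) 0.12024492765221245 [0.5274 0.3219 0.1202]
-y 887 (324, 143, 63, 15) ((524.4501953125, 203.71127319335938), (15.81978988647461, 70.96736145019531), 88.65021514892578) 0.12031788837527957 [0.5241 0.2034 0.1203]
centre [525.8252 262.5748] dist 117.75925671524178 yaw -1.3381344513389968
beam z 0.2559813757231896 3659
105 250 310 [0.4201 0.2521 0.2539] [0.4598 0.2512 0.2535] [0.0015 0.0816]
115 251 310 [0.4205 0.2458 0.2554] [0.4598 0.2449 0.2539] [0.0018 0.0753]
122 251 309 [0.4204 0.2413 0.2564] [0.4591 0.2404 0.2539] [0.0014 0.0708]
128 251 309 [0.4201 0.2374 0.2556] [0.459  0.2365 0.2548] [0.0012 0.067 ]
210 254 307 [0.4192 0.1796 0.2557] [0.458  0.1781 0.2543] [0.0002 0.0089]
215 254 307 [0.419  0.1755 0.255 ] [0.4579 0.1745 0.2548] [0.0001 0.005 ]
[(np.float64(0.252), 2330), (np.float64(0.256), 1516), (np.float64(0.26), 113), (np.float64(0.264), 120), (np.float64(0.268), 639), (np.float64(0.272), 545), (np.float64(0.276), 5296), (np.float64(0.28), 73), (np.float64(0.304), 129), (np.float64(0.308), 137), (np.float64(0.312), 158), (np.float64(0.316), 156), (np.float64(0.32), 226), (np.float64(0.324), 270), (np.float64(0.328), 290), (np.float64(0.332), 540), (np.float64(0.336), 2688), (np.float64(0.34), 165), (np.float64(0.344), 167), (np.float64(0.348), 170), (np.float64(0.352), 496)]
```

Setting held: beam top is at 0.255, knob top at 0.337. Stand centre is (0.526,0.263) with yaw −1.3°, and the beam is already parallel. Next I move above it.

Request:
servo_tool:
  steps:
    - {"x":10,"y":11,"z":0,"yaw":0}
    - {"x":30,"y":32,"z":0,"yaw":0}
    - {"x":53,"y":57,"z":0,"yaw":0}
    - {"x":74,"y":79,"z":0,"yaw":0}
    - {"x":85,"y":90,"z":0,"yaw":0}
    - {"x":87.4,"y":93,"z":0,"yaw":0}
    - {"x":87.4,"y":93,"z":0,"yaw":0}
    - {"x":87.4,"y":93,"z":0,"yaw":0}

```text
time: 28.9
ee_pos: [0.5257, 0.2624, 0.3151]
tcp_rot: [179.7, -0.2, 88.7]
wrist_force: [-0.3, 0.2, -4.2]
opening: 0.0272
```

```bash
python3 shot.py w13; python3 - <<'E'
from h import *
p,d=camera("scene")
q=p[110:290,280:480];cv2.imwrite("pics/scene13.png",cv2.resize(q[:,:,::-1],None,fx=3.2,fy=3.2,interpolation=cv2.INTER_CUBIC))
E
```

```text
28.9 [0.52568639 0.26243966 0.31513891] [ 1.79654730e+02 -1.71643816e-01  8.87308181e+01] [ 2.65343670e+01  1.32076607e+01  2.92357116e+01  1.05642580e+02
 -9.22228267e-03  1.17804035e+02] [-0.28760388  0.23964523 -4.24708177]
```

View pics/scene13.png

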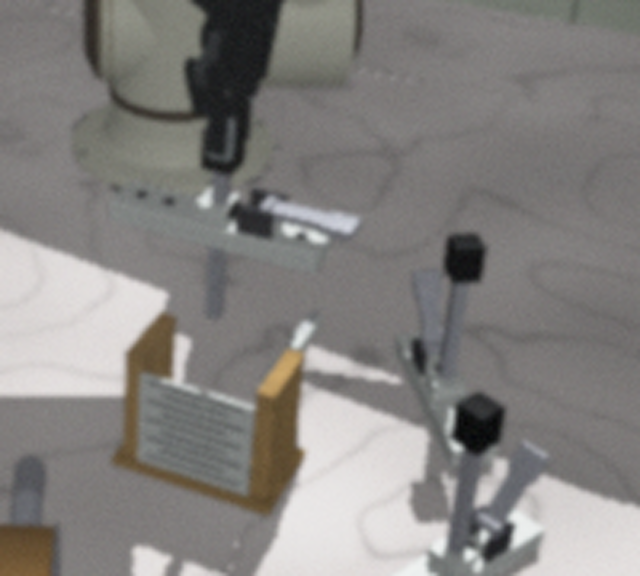

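View pics/w13.png

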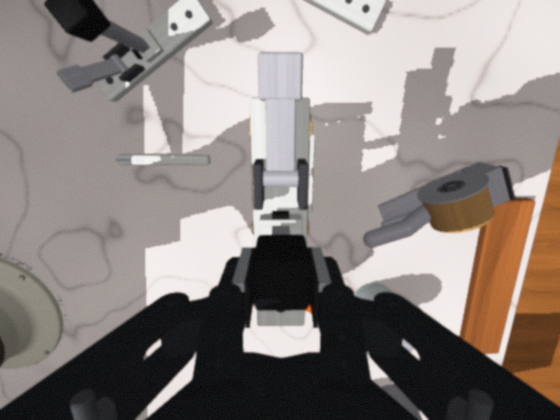

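Upright edges show symmetrically on both sides of the beam at columns 251 and 311, so it's centred. I lower it now.

Request:
servo_tool:
  steps:
    - {"x":0,"y":0.3,"z":-8,"yaw":0}
    - {"x":0,"y":0.3,"z":-22,"yaw":0}
    - {"x":0,"y":0.3,"z":-38,"yaw":0}
    - {"x":0,"y":0.3,"z":-54,"yaw":0}
    - {"x":0,"y":0.3,"z":-70,"yaw":0}
    - {"x":0,"y":0.3,"z":-85,"yaw":0}
    - {"x":0,"y":0.3,"z":-97,"yaw":0}
    - {"x":0,"y":0.3,"z":-105,"yaw":0}
    - {"x":0,"y":0.3,"z":-109,"yaw":0}
    - {"x":0,"y":0.3,"z":-112,"yaw":0}
    - {"x":0,"y":0.3,"z":-112,"yaw":0}

```text
time: 30.38
ee_pos: [0.5257, 0.2628, 0.2034]
tcp_rot: [179.6, -0.2, 88.7]
wrist_force: [0.5, -0.4, -4.6]
opening: 0.0271
```

Request:
servo_tool:
  steps:
    - {"x":0,"y":0,"z":-1,"yaw":0}
    - {"x":0,"y":0,"z":-2,"yaw":0}
    - {"x":0,"y":0,"z":-2,"yaw":0}

```text
time: 30.75
ee_pos: [0.5257, 0.2628, 0.2014]
tcp_rot: [179.6, -0.2, 88.7]
wrist_force: [-0.9, -0.1, -4.5]
opening: 0.0271
```

Request:
servo_tool:
  steps:
    - {"x":0,"y":0,"z":-0.8,"yaw":0}
    - {"x":0,"y":0,"z":-1,"yaw":0}
    - {"x":0,"y":0,"z":-1,"yaw":0}

```text
time: 31.12
ee_pos: [0.5257, 0.2628, 0.2004]
tcp_rot: [179.6, -0.2, 88.7]
wrist_force: [0.2, 0.9, -5.4]
opening: 0.0271
```

Request:
servo_tool:
  steps:
    - {"x":0,"y":0,"z":-0.8,"yaw":0}
    - {"x":0,"y":0,"z":-1,"yaw":0}
    - {"x":0,"y":0,"z":-1,"yaw":0}

```text
time: 31.5
ee_pos: [0.5257, 0.2628, 0.1995]
tcp_rot: [179.6, -0.2, 88.7]
wrist_force: [-0.5, 0.2, -4.2]
opening: 0.0275
```

Request:
servo_tool:
  steps:
    - {"x":0,"y":0,"z":-0.5,"yaw":0}
    - {"x":0,"y":0,"z":-0.5,"yaw":0}

```text
time: 31.75
ee_pos: [0.5257, 0.2629, 0.1994]
tcp_rot: [179.6, -0.2, 88.7]
wrist_force: [-1.5, -0.2, -0.6]
opening: 0.027
```

Request:
servo_tool:
  steps:
    - {"x":0,"y":0,"z":0,"yaw":0}
    - {"x":0,"y":0,"z":0,"yaw":0}
    - {"x":0,"y":0,"z":0,"yaw":0}
    - {"x":0,"y":0,"z":0,"yaw":0}
  grip: 75

```text
time: 32.25
ee_pos: [0.5258, 0.2629, 0.1994]
tcp_rot: [179.6, -0.2, 88.7]
wrist_force: [0.7, -0.5, 0.1]
opening: 0.0752
```

Request:
servo_tool:
  steps:
    - {"x":0,"y":0,"z":15,"yaw":0}
    - {"x":0,"y":0,"z":45,"yaw":0}
    - {"x":0,"y":0,"z":80,"yaw":0}
    - {"x":0,"y":-20,"z":110,"yaw":0}
    - {"x":0,"y":-30,"z":120,"yaw":0}
    - {"x":0,"y":-30,"z":120,"yaw":0}
    - {"x":0,"y":-30,"z":120,"yaw":0}

```text
time: 33.12
ee_pos: [0.5256, 0.233, 0.3182]
tcp_rot: [179.7, -0.2, 88.7]
wrist_force: [0.7, -0.4, 0.0]
opening: 0.0752
```

```bash
python3 shot.py w14; python3 - <<'E'
from h import *
np.set_printoptions(precision=4,suppress=True)
for n in ("scene","top"):
    p,d=camera(n);np.savez(n+"14.npz",p=p,d=d)
    if n=="scene":p=p[110:290,280:480];p=cv2.resize(p,None,fx=3.2,fy=3.2,interpolation=cv2.INTER_CUBIC)
    cv2.imwrite(f"pics/{n}14.png",p[:,:,::-1])
z=np.load("w14.npz");e=ext("wrist",(z["pos"],z["rot"]));W=cloud(z["d"],e);Z=W[...,2]
U,V=np.meshgrid(np.arange(560),np.arange(420))
for lo,hi in ((.132,.148),(.152,.175),(.213,.235)):
    m=((Z>lo)&(Z<hi)&(U>220)&(U<340)&(V<330))
    c,_=cv2.findContours(m.astype(np.uint8),cv2.RETR_EXTERNAL,cv2.CHAIN_APPROX_NONE)
    c=max(c,key=cv2.contourArea)[:,0,:];zz=np.median(Z[m]);w=np.array([ray(a,b,zz,e)[:2] for a,b in c])
    print(zz,m.sum(),cv2.minAreaRect((w*1000).astype(np.float32)))
W=W-[.5257,.2625,.12];c,s=np.cos(np.radians(-1.3)),np.sin(np.radians(-1.3))
X=W[...,0]*c+W[...,1]*s;Y=-W[...,0]*s+W[...,1]*c;Z=W[...,2]
m=(np.abs(X)<.007)&(Y>.055)&(Y<.11)&(Z>.03)&(Z<.06)
b=np.polyfit(Y[m],Z[m],1);print("lever deg",np.degrees(np.arctan(b[0])),np.polyval(b,[.06,.1]))
m=(np.abs(X)<.016)&(Y>-.085)&(Y<-.03)&(Z>.01)&(Z<.03);b=np.polyfit(Y[m],Z[m],1);print("beam",np.degrees(np.arctan(b[0])),np.median(Z[m]))
E
```

```text
33.125 [0.52563945 0.23304182 0.31816107] [ 1.79680082e+02 -1.76848392e-01  8.87289045e+01] [2.38980660e+01 1.14909907e+01 2.75578903e+01 1.05702144e+02
 2.39968863e-02 1.15169732e+02] [ 0.7332362  -0.40476111  0.00809652]
0.14032698538986424 3168 ((525.7858276367188, 260.3330078125), (178.07754516601562, 39.74311447143555), 88.79702758789062)
0.16163525379483745 2443 ((527.1531982421875, 326.1481018066406), (91.39729309082031, 35.011417388916016), 88.73137664794922)
0.2214581518071617 1101 ((525.6400146484375, 261.3092041015625), (27.79810905456543, 27.603466033935547), 88.6056900024414)
lever deg 0.618560054749386 [0.0412 0.0416]
beam -0.02108804620958495 0.02050374641200836
```

View pics/scene14.png

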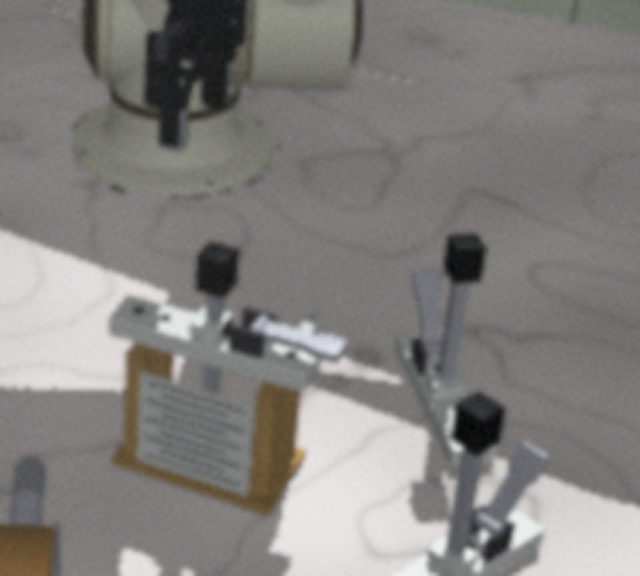

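View pics/w14.png

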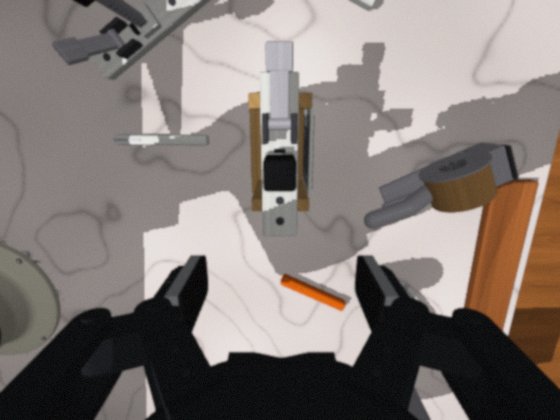

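View pics/top14.png

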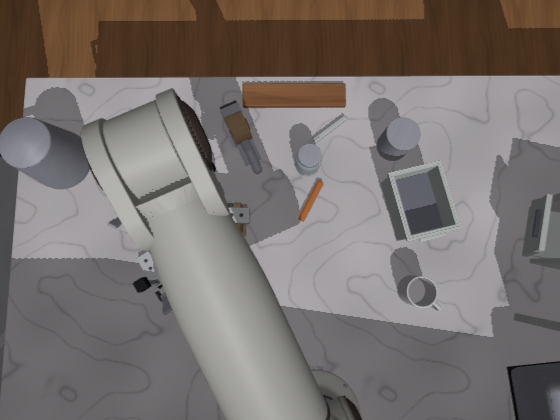

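```bash
python3 -c "
from workcell import *
print(job_done())"
```

```text
the job is handed in; nothing more can be done
None
```

I measured the bin's depth with the nearest gauge, locked it at about 79 mm, and left it resting on the reading stand. I handed the job in at about 33 s of the 64 s allowed.

- **Measuring:** I set the beam across the bin rim and lowered the probe until it met the raised floor. The force rose to 9 N at the height the floor measurement predicted, with the probe tip at 0.041 m and the floor at 0.042 m.
- **Locking:** I pressed the lever down to its stop with about 10 N. It read within 0.6° of flat.
- **Setting:** The knob top was 101 mm above the beam's underside both at the bin and on the stand, so the setting held.
- **Placing:** The beam lies level (0.02° off) and parallel to the stand (−1.2° against −1.3°). It is about 2 mm off centre along its length. The probe hangs between the uprights, and the gripper is open and clear.
- **Other things:** I touched nothing else. In the last pictures the bin, jar, mug, tin, tape gun and highlighter were in their places. The arm hid part of the left side in the top view, but the scene view showed both other gauges still standing.

**Disagreements:**
- The closed fingertips turned out to be at about TCP height, not 22 mm ahead as described. The first press on the lever therefore reached 17 N before the lever had moved much. I then followed the lever's arc, and the gauge did not visibly shift.
- The bin's rim measured 182 mm along x, against 170 mm for the body in the text, probably because of the lip.

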